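# Build the sieve stack for a dust sample

## Robot

A 6-joint arm with a two-finger parallel gripper is mounted at the origin on the work surface. World frame = base frame: x ahead of the robot, y to its left, z up, the work surface at z = 0. Lengths are in m, angles in rad, forces in N, time in s.
With the tool pointing down it reaches from about 0.35 to 0.975 m from the base axis. Payload 4.9 kg.
Tool frame: the origin (TCP) lies at the very end of the fingers, on their centre line; the grasp point (between the pads) lies 19 mm behind it; z points along the fingers, y is the direction in which the jaws open and shut (so a half turn about z gives the same grasp; the last joint's range is limited). The gripper opens to 85 mm and grips with 20 to 120 N. Pads are 22 mm wide; open, the fingers measure 114 mm over their backs; the gripper's body (76 mm by 85 mm) begins 54 mm behind the grasp point. The pads swing forward as they close: fully open they stand 13 mm farther back than shut.
Start: joints at [-0.119, 0.053, 1.613, -0, 1.476, -0.119], TCP at [0.625, 0, 0.231] pointing down, gripper open.
Joint ranges: [-3.01, 3.01], [-1.01, 2.22], [0.06, 2.58], [-1.02, 4.17], [0.09, 2.62], [-3.14, 3.14]. Speed limits (rad/s): [2.57, 2.57, 3.14, 3.14, 3.14, 3.14].

## Interface

Orientations are given as a unit quaternion [w, x, y, z].
In Python, from plant import state, grab_frame, camera_model, job_done, search_frame, masks_of, place_of gives the robot as it stands.
- The arm moves only by the tool drive_tool, never from a script. Its argument "series" is a list of rows, each a list of 2 entries, a list of its own where there are three numbers: the shift along the world's x, y, z in m, then the turn, a rotation vector about the world's x, y, z in degrees. A call has 1 to 8 rows; each row is the pose to reach, as a shift and turn from the pose commanded when the call began; what a row does not reach only later rows make up. A row lasts 1/10 s, in which the tool goes at most 50 mm and 8.59 degrees, less where a joint would pass 70% of its speed; a pose out of reach is approached as far as the arm can. A call with a gripper value outside its range is refused whole. "fingers" is the closure, from -1 (fully open) to 1 (shut), so that 0 is half open, set as the call begins (left out, the last holds). The fingers move at their own pace and stop on an object; the grip force is fixed at half the most. Time passes only in rows, so rows that repeat a pose let the fingers close. It gives the time, the measured TCP pose, the force and the opening at its end, in the units of the state.
- state(): the state, without advancing time (a new reading comes with each control period).
- grab_frame(name): name is "scene" or "side" or "wrist"; returns the picture (384x512x3 uint8, red, green, blue); there is no depth.
- camera_model(name): a dict with "fovy" (degrees; the focal length in pixels is half the picture's height over the tangent of half this angle, whatever the lens; pixels are square), "cx", "cy" (the principal point, pixels), "rvec" (rotation vector, rad) and "tvec" (3), from world to camera coordinates, as OpenCV has them. Camera axes: x right, y down, z forward; pixel columns grow to the right and rows downward; lengths in m; the calibration is good to about 2 mm. A picture is of the moment at which its call begins: read the wrist's pose just before it. camera_model takes no time and is no camera call; for the wrist camera it gives the pose at the moment of the call.
- job_done(): hands the job in, once; it reports no verdict.
Trained networks look in the newest picture that a camera, given by its name, has taken for a name from the list of things; names that differ only in an ending like _2 or _b are one class to them, and where a whole thing is asked for, a point or a joint stands for the part that bears it (a point fixed in the world has none). Each returns a list of dicts, best first, with "confidence" (0 to 1); they miss things now and then, are a little off and sometimes report something else, mostly with a low value. They report only what shows in the picture. A call takes as long as a camera call. They do not tell look-alikes from the thing itself.
- search_frame(camera, name): "location" ([x, y, z] in m, in world coordinates, good to about 4 mm: the middle of the surface that is visible of it).
- masks_of(camera, name): "pixels" (384x512 bool, what is visible of it).
- place_of(camera, name): "location" ([x, y, z] in m, in world coordinates, good to about 4 mm: a listed point, or the origin of a listed thing).
The state is a dict: "time": time; "joint_pos": joint angles; "joint_vel": joint speeds; "joint_efforts": joint torques, N m; "tool_pos": TCP position; "tool_rot": TCP orientation; "contact_force": force on the tool from outside, world axes, zero at the start; "ft_torque": the same for the moment, N m; "gripper_width": opening from 0.0 (shut) to 1.0 (fully open).
Only numpy, scipy, OpenCV 4.12 (cv2) and the standard library are available. Lean on these libraries where they do the work, as an engineer would, in place of code of your own. Each camera call takes 0.05 s, during which the arm holds its last target.

## Task

Build the sieve stack on the shaker from the bottom up, one piece at a time: the plain steel pan into the shaker's ring, then the blue fine sieve, then the yellow coarse sieve, then the lid, each fully seated and level in the one below and let go before the next. Do not tip any of them over, and leave the red sieve, the amber bottle and the brass weight where they stand.

Things in the scene. Friction and masses are not known exactly. Their poses are not given: they have to be found in the camera images.
- shaker: Sieve shaker, fixed to the bench: round grey drum, 110 mm diameter, top at 50 mm, black dial on its side. Centred on the top a dark steel seating ring, outside diameter 68 mm, inside 50 mm, 9 mm tall (its upper edge is at 59 mm), black inside. The pan's foot goes inside this ring. Origin: centre of its underside, on the bench; z up.
- pan: Loose receiver pan, plain bright steel, no mesh. 56 mm across, 38 mm tall: the lower 8 mm is a narrower foot (45 mm, tapered to 37 mm), above it a 30 mm tall wall, 3 mm thick (50 mm inside), open above, inner floor at 10 mm. Seated, its wall rests on the shaker's ring and its origin is 51 mm above the bench. 0.12 kg. Origin: centre of the foot's underside, z up.
- blue_sieve: Loose test sieve, blue metal frame, fine mesh on a dark floor. Shaped like the pan: 56 mm across, 38 mm tall, the lower 8 mm a narrower foot (45 mm, tapered to 37 mm) that drops inside the rim below with 2.5 mm play all round; wall 3 mm, mesh floor at 10 mm. 0.11 kg. Origin: centre of the foot's underside, z up. Goes on the pan (origin then 30 mm above the pan's).
- yellow_sieve: Loose test sieve, yellow metal frame, coarse mesh on a dark floor. Shaped like the pan: 56 mm across, 38 mm tall, the lower 8 mm a narrower foot (45 mm, tapered to 37 mm) that drops inside the rim below with 2.5 mm play all round; wall 3 mm, mesh floor at 10 mm. 0.11 kg. Origin: centre of the foot's underside, z up. Goes on the blue sieve (origin then 30 mm above the blue one's).
- lid: Loose steel lid: foot like the sieves' (8 mm tall, 45 mm, tapered to 37 mm), a 56 mm disc from 8 to 12 mm, and an upright black knob, 24 mm diameter, from 12 to 42 mm height. 0.1 kg. Goes on the yellow sieve (its origin then 30 mm above the yellow one's). Origin: centre of the foot's underside, z up.
- red_sieve: Loose test sieve, red metal frame, medium mesh on a dark floor. Shaped like the pan: 56 mm across, 38 mm tall, the lower 8 mm a narrower foot (45 mm, tapered to 37 mm) that drops inside the rim below with 2.5 mm play all round; wall 3 mm, mesh floor at 10 mm. 0.11 kg. Origin: centre of the foot's underside, z up. A spare that is not used today: leave it where it stands.
- bottle: Small amber bottle with a white cap and blank paper label, 32 mm diameter, 65 mm tall, standing loose among the sieves; leave it standing. Origin: centre of its underside.
- weight: Brass knobbed weight, 34 mm diameter, 46 mm tall, standing loose among the sieves; leave it standing. Origin: centre of its underside.
Not all that is in view belongs to the job. Leave any green look-alike of the lid alone.

How it is judged:
On the way, in this order (a step that is already met when the one before it is completed fails the run):
1. the pan is seated in the shaker's ring and released (horizontal distance between pan and shaker below 0.006 m and z of pan in the frame of shaker between 0.047 and 0.055 m and angle between pan's own z axis and vertical below 0.1 rad and contact force between pan and the fingers below 0.2 N and linear speed of pan below 0.02 m/s), for 0.2 s.
2. the blue sieve is seated on the pan and released (horizontal distance between blue_sieve and pan below 0.006 m and z of blue_sieve in the frame of pan between 0.026 and 0.034 m and angle between blue_sieve's own z axis and vertical below 0.1 rad and contact force between blue_sieve and the fingers below 0.2 N and linear speed of blue_sieve below 0.02 m/s), for 0.2 s.
3. the yellow sieve is seated on the blue one and released (horizontal distance between yellow_sieve and blue_sieve below 0.006 m and z of yellow_sieve in the frame of blue_sieve between 0.026 and 0.034 m and angle between yellow_sieve's own z axis and vertical below 0.1 rad and contact force between yellow_sieve and the fingers below 0.2 N and linear speed of yellow_sieve below 0.02 m/s), for 0.2 s.
4. the lid is seated on the yellow sieve and released (horizontal distance between lid and yellow_sieve below 0.006 m and z of lid in the frame of yellow_sieve between 0.026 and 0.034 m and angle between lid's own z axis and vertical below 0.1 rad and contact force between lid and the fingers below 0.2 N and linear speed of lid below 0.02 m/s), for 0.2 s.
At the end, for the whole second after the job is handed in: The pan in the shaker's ring, the blue sieve on the pan, the yellow sieve on the blue one and the lid on the yellow one: each within 6 mm sideways and 4 mm in height of its seat, within 0.1 rad of upright, released and at rest (all of step 1 and all of step 2 and all of step 3 and all of step 4); the robot touches nothing.
It fails at once if the pan, a sieve or the lid tipped over (angle between any of pan, blue_sieve, yellow_sieve, lid's own z axis and vertical above 0.8 rad).
It fails at once if spare red sieve moved by more than 20 mm or knocked over (distance of red_sieve from where it was at the start of the episode above 0.02 m or angle between red_sieve's own z axis and vertical above 0.5 rad).
It fails at once if bottle moved by more than 20 mm or knocked over (distance of bottle from where it was at the start of the episode above 0.02 m or angle between bottle's own z axis and vertical above 0.5 rad).
It fails at once if brass weight moved by more than 20 mm or knocked over (distance of weight from where it was at the start of the episode above 0.02 m or angle between weight's own z axis and vertical above 0.5 rad).
It also fails if it takes over 99 s, if anything falls off the work surface, if the arm or the gripper's body presses on something with over 40 N, if the wrist force passes 120 N, or if a joint passes its speed limit or range.

## Working session

There is one attempt and no reset: what is moved stays moved. The work goes in short steps, Python scripts to look and compute and a tool call to move; the robot and the scene stay as the last step left them, time stands still between calls to the robot, and variables do not carry over. Pictures are saved under pics/ and viewed, and the job is handed in when it is done.

Besides the shell and the picture viewer there is one more tool, called after ">>>" in YAML: its name, and indented under it one key for each argument. drive_tool: Moves the arm, as the interface text tells. Its arguments: {"type":"object","properties":{"series":{"type":"array","items":{"type":"array"}},"fingers":{"type":"number"}},"required":["series"]}

```bash
mkdir -p pics; ls; cat > h.py <<'E'
import numpy as np,cv2,json
from plant import *
def save(c,n):
    im=grab_frame(c); cv2.imwrite('pics/'+n,im[:,:,::-1]); return im
def K(c):
    m=camera_model(c); f=192/np.tan(np.radians(m['fovy'])/2)
    return np.array([[f,0,m['cx']],[0,f,m['cy']],[0,0,1]]),np.array(m['rvec'],float),np.array(m['tvec'],float),m
def proj(c,P):
    k,r,t,m=K(c); return cv2.projectPoints(np.array(P,float).reshape(-1,3),r,t,k,None)[0].reshape(-1,2)
def ray(c,uv,z):
    k,r,t,m=K(c); R=cv2.Rodrigues(r)[0]; o=-R.T@t; d=R.T@np.linalg.inv(k)@np.array([uv[0],uv[1],1.])
    return o+d*(z-o[2])/d[2]
E
python3 - <<'E'
from h import *
np.set_printoptions(precision=4,suppress=True)
for c in['scene','side','wrist']:
    save(c,c+'0.png'); m=K(c)[3]; print({k:v for k,v in m.items()})
    if c!='wrist':
        for n in['shaker','pan','blue_sieve','yellow_sieve','lid','red_sieve','bottle','weight']:
            print(c,n,[(np.round(d['location'],4).tolist(),round(d['confidence'],2)) for d in place_of(c,n)][:4])
print(state())
E
```

```text
pics
{'fovy': 51.32715738192897, 'cx': 255.99486225829966, 'cy': 196.0897771790876, 'rvec': array([ 1.1412,  2.545 , -0.8135]), 'tvec': array([ 0.3753, -0.316 ,  1.0649])}
scene shaker [([0.4443, 0.2261, 0.0029], 0.73)]
scene pan [([0.6219, 0.2647, -0.0024], 0.83)]
scene blue_sieve [([0.4501, -0.2422, -0.0006], 0.46)]
scene yellow_sieve [([0.4446, 0.0002, 0.0013], 0.68)]
scene lid [([0.636, -0.256, 0.0077], 0.97), ([0.6204, -0.1472, 0.0006], 0.96)]
scene red_sieve [([0.6324, 0.0021, 0.0002], 0.89)]
scene bottle [([0.5401, -0.144, -0.0032], 0.66)]
scene weight [([0.5507, 0.1135, -0.0034], 0.89)]
{'fovy': 55.725472704333804, 'cx': 257.3048496461215, 'cy': 194.01406397929645, 'rvec': array([ 0.888 , -2.3384,  1.2887]), 'tvec': array([0.4283, 0.2451, 0.4173])}
side shaker [([0.4472, 0.2231, 0.0039], 0.56)]
side pan [([0.6285, 0.2611, -0.0001], 0.72)]
side blue_sieve [([0.4477, -0.2386, 0.0025], 0.89), ([0.5466, 0.11, 0.0018], 0.75)]
side yellow_sieve [([0.4423, 0.0025, -0.0013], 0.92)]
side lid [([0.6233, -0.1502, 0.0016], 0.8), ([0.6357, -0.2574, 0.0018], 0.52)]
side red_sieve [([0.6282, 0.0106, -0.0002], 0.87)]
side bottle [([0.5379, -0.1399, -0.0011], 0.89)]
side weight [([0.5471, 0.1089, 0.0008], 0.64)]
{'fovy': 70.56996548632696, 'cx': 261.23076285156606, 'cy': 193.82789793280668, 'rvec': array([-2.841 ,  0.0011, -0.0012]), 'tvec': array([-0.6258, -0.0383,  0.3786])}
{'time': 0.95, 'joint_pos': array([-0.119 ,  0.0527,  1.6129,  0.    ,  1.476 , -0.119 ]), 'joint_vel': array([-0.0008, -0.0004,  0.0002, -0.0002,  0.0007,  0.0005]), 'joint_efforts': array([ -0.0002, -39.3692, -37.0471,  -0.0001,   0.0005,  -0.    ]), 'tool_pos': array([0.625 , 0.    , 0.2313]), 'tool_rot': array([-0.    ,  0.7071,  0.7071,  0.    ]), 'contact_force': array([-0.5406,  0.0797,  0.5308]), 'ft_torque': array([-0.0462, -0.0457, -0.0229]), 'gripper_width': 1.0049034576758302}
```

View pics/scene0.png

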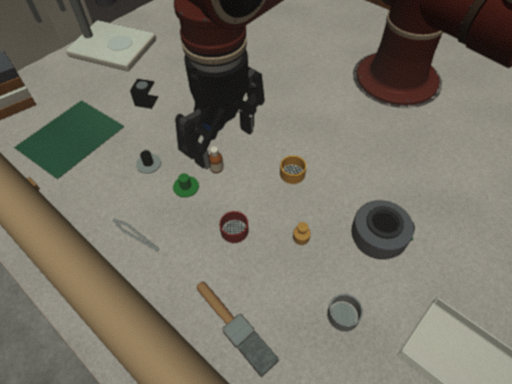

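View pics/side0.png

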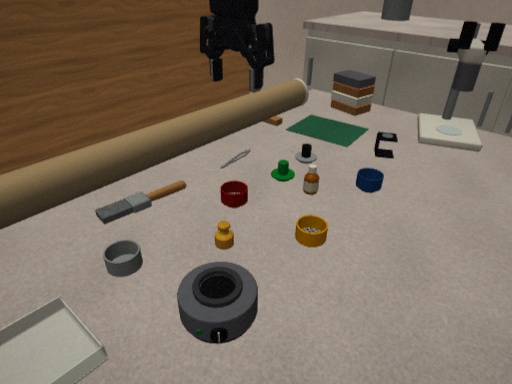

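View pics/wrist0.png

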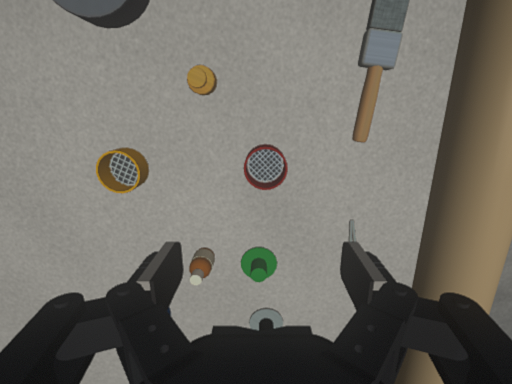

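Pan is at (345,312) in scene, the shaker at (383,228), yellow at (293,169), red at (234,226) and the steel lid at (148,161). The green look-alike is at (186,185), and blue is hidden by the gripper in scene but visible in side at (370,180). I'll look at the shaker and the pan with the wrist camera from the same relative height.

>>> drive_tool:
  series:
    - [[-0.09, 0.11, 0.03], [0, 0, 0]]
    - [[-0.18, 0.225, 0.05], [0, 0, 0]]
    - [[-0.18, 0.225, 0.05], [0, 0, 0]]
    - [[-0.18, 0.225, 0.05], [0, 0, 0]]
    - [[-0.18, 0.225, 0.05], [0, 0, 0]]
    - [[-0.18, 0.225, 0.05], [0, 0, 0]]
    - [[-0.18, 0.225, 0.05], [0, 0, 0]]
    - [[-0.18, 0.225, 0.05], [0, 0, 0]]
  fingers: -1

```text
time: 1.75
tool_pos: [0.4447, 0.2256, 0.2818]
tool_rot: [0.0, 0.706, 0.708, 0.0]
contact_force: [0.5, 0.5, -1.1]
gripper_width: 1.002
```

```bash
python3 - <<'E'
from h import *
print(state()['tool_pos']); k,r,t,m=K('wrist');print(-cv2.Rodrigues(r)[0].T@t-state()['tool_pos'])
save('wrist','w1.png'); print([(d['location'],d['confidence']) for d in place_of('wrist','shaker')])
save('scene','s1.png'); print([(d['location'],d['confidence']) for d in place_of('scene','blue_sieve')])
E
```

```text
[0.44468379 0.22558798 0.28177729]
[0.00019956 0.07511083 0.14224836]
[([0.448, 0.2218, -0.0029], 0.8)]
[([0.4458, -0.2379, 0.0018], 0.87)]
```

View pics/w1.png

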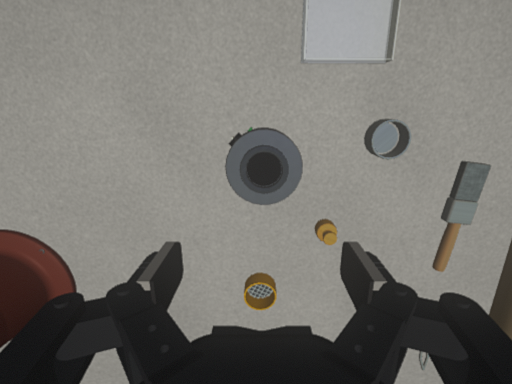

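Wrist: shaker hole at (264,167), pan at (387,138), yellow at (260,291). I'll fit the contours with the known circles, plus a free-height check using the two views.

```bash
cat >> h.py <<'E'
from scipy.optimize import least_squares
A=np.linspace(0,2*np.pi,72,endpoint=False)
def circ(x,y,z,r): return np.c_[x+r*np.cos(A),y+r*np.sin(A),np.full(72,z)]
SIEVE=[(28,38),(28,8),(22.5,8),(18.5,0)]; LID=[(28,12),(28,8),(18.5,0),(12,42)]; HOLE=[(25,0)]
def outline(c,p,shape,dz=0):
    P=np.concatenate([circ(p[0],p[1],z/1e3+dz,r/1e3) for r,z in shape])
    return cv2.convexHull(proj(c,P).astype(np.float32))
def fit(c,mask,shape,p0,dz=0,hull=True,sel=None):
    """contour residuals vs projected hull"""
    cs=cv2.findContours(mask.astype(np.uint8),cv2.RETR_EXTERNAL,cv2.CHAIN_APPROX_NONE)[0]
    q=max(cs,key=cv2.contourArea)
    if hull: q=cv2.convexHull(q)
    # resample the hull
    q=q.reshape(-1,2).astype(float); n=np.roll(q,-1,0); q=np.concatenate([q+(n-q)*s for s in(0,.25,.5,.75)])
    f=lambda p:np.array([cv2.pointPolygonTest(outline(c,p,shape,dz),(float(a),float(b)),True) for a,b in q])-0.5
    s=least_squares(f,p0,x_scale=.001,diff_step=1e-3,loss='soft_l1',f_scale=1.)
    return s.x,np.sqrt(np.mean(f(s.x)**2))
E
python3 - <<'E'
from h import *
im=cv2.imread('pics/w1.png'); g=cv2.cvtColor(im,cv2.COLOR_BGR2GRAY)
print(g[167,225:305])
hole=np.zeros_like(g); hole[140:195,235:295]=(g[140:195,235:295]<36)
for z in(.055,.059,.063): print(z,fit('wrist',hole,HOLE,[.446,.224],z))
drum=np.zeros_like(g);drum[110:225,215:315]=g[110:225,215:315]<88
d=cv2.morphologyEx(drum,cv2.MORPH_OPEN,np.ones((15,15)))
print(fit('wrist',d,[(55,50),(55,0)],[.446,.224]))
im2=cv2.imread('pics/s1.png')
ms=masks_of('scene','shaker'); print(len(ms))
print('scene drum',fit('scene',ms[0]['pixels'],[(55,50),(55,0)],[.446,.224]))
g=cv2.cvtColor(im2,cv2.COLOR_BGR2GRAY); print(g[220,350:415])
E
```

```text
[107  90  92  93  92  92  92  92  92  92  92  93  94  93  87  66  69  68
  69  69  71  61  45  46  45  44  46  45  44  43  45  45  46  45  44  44
  45  44  44  44  46  44  44  43  45  45  44  45  45  45  44  46  45  43
  44  49  56  57  66  69  68  68  67  76  94  94  94  94  94  94  93  95
  93  94  93  94  93 113 149 147]Traceback (most recent call last):
  File "<stdin>", line 5, in <module>
  File "h.py", line 23, in fit
    q=max(cs,key=cv2.contourArea)
ValueError: max() iterable argument is empty
```

View pics/s1.png

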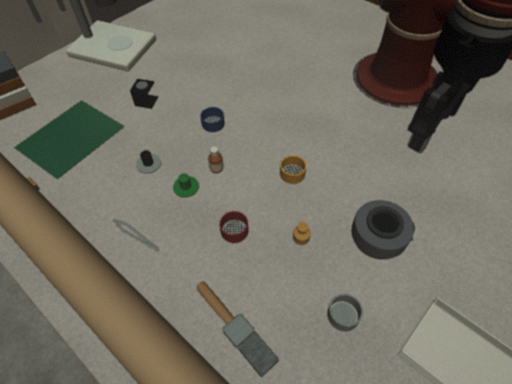

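Scene view confirms the layout; blue is now visible at (212,119). Adjusting thresholds.

```bash
python3 - <<'E'
from h import *
im=cv2.imread('pics/w1.png'); g=cv2.cvtColor(im,cv2.COLOR_BGR2GRAY)
def roi(th):
    m=np.zeros_like(g); m[138:198,235:295]=g[138:198,235:295]<th
    m=cv2.morphologyEx(m,cv2.MORPH_OPEN,np.ones((3,3),np.uint8)); return m
for z in(.055,.059,.063): print(z,'hole',fit('wrist',roi(60),HOLE,[.446,.224],z),'ring',fit('wrist',roi(80),[(34,0),(34,-9)],[.446,.224],z))
drum=np.zeros_like(g);drum[110:225,215:315]=g[110:225,215:315]<112
d=cv2.morphologyEx(drum,cv2.MORPH_OPEN,np.ones((15,15)))
print('drum',fit('wrist',d,[(55,50),(55,0)],[.446,.224]))
p0=fit('wrist',roi(60),HOLE,[.446,.224],.059)[0]
for sh,z,th in(([(55,50)],0,0),([(34,59)],0,0),([(25,59)],0,0)):
    cv2.polylines(im,[np.round(outline('wrist',p0,sh)*8).astype(int)],True,(0,0,255),1,cv2.LINE_AA,3)
cv2.imwrite('pics/w1o.png',cv2.resize(im[100:240,200:430],None,fx=3,fy=3))
ms=masks_of('scene','shaker')
print('scene drum',fit('scene',ms[0]['pixels'],[(55,50),(55,0),(34,59)],[.446,.224]))
E
```

```text
Traceback (most recent call last):
  File "h.py", line 28, in fit
    s=least_squares(f,p0,x_scale=.001,diff_step=1e-3,loss='soft_l1',f_scale=1.)
  File "h.py", line 27, in <lambda>
    f=lambda p:np.array([cv2.pointPolygonTest(outline(c,p,shape,dz),(float(a),float(b)),True) for a,b in q])-0.5
                                              ~~~~~~~^^^^^^^^^^^^^^
  File "h.py", line 19, in outline
    return cv2.convexHull(proj(c,P).astype(np.float32))
                          ~~~~^^^^^
  File "h.py", line 9, in proj
    k,r,t,m=K(c); return cv2.projectPoints(np.array(P,float).reshape(-1,3),r,t,k,None)[0].reshape(-1,2)
            ~^^^
  File "h.py", line 6, in K
    m=camera_model(c); f=192/np.tan(np.radians(m['fovy'])/2)
ValueError: time passes only in moves, steps and waits
```

>>> drive_tool:
  series:
    - [[0.09, 0.02, -0.03], [0, 0, 0]]
    - [[0.18, 0.037, -0.05], [0, 0, 0]]
    - [[0.18, 0.037, -0.05], [0, 0, 0]]
    - [[0.18, 0.037, -0.05], [0, 0, 0]]
    - [[0.18, 0.037, -0.05], [0, 0, 0]]
    - [[0.18, 0.037, -0.05], [0, 0, 0]]
    - [[0.18, 0.037, -0.05], [0, 0, 0]]

```text
time: 2.65
tool_pos: [0.6249, 0.2613, 0.2317]
tool_rot: [0.0, 0.707, 0.707, 0.0]
contact_force: [0.5, 1.2, 0.0]
gripper_width: 0.999
```

```bash
python3 - <<'E'
from h import *
print(state()['tool_pos'])
im=save('wrist','w2.png'); g=cv2.cvtColor(im,cv2.COLOR_RGB2GRAY)
ms=masks_of('wrist','pan'); print([(d['confidence'],d['pixels'].sum(),np.argwhere(d['pixels']).mean(0)) for d in ms])
m=ms[0]['pixels']; np.save('m2.npy',m)
for dz in(-.006,0,.006): print(dz,fit('wrist',m,SIEVE,[.622,.263],dz))
p,_=fit('wrist',m,SIEVE,[.622,.263])
o=im[:,:,::-1].copy()
for sh in([(28,38)],[(25,38)],[(28,8)]): cv2.polylines(o,[np.round(outline('wrist',p,sh)*8).astype(int)],True,(0,0,255),1,cv2.LINE_AA,3)
cv2.imwrite('pics/w2o.png',cv2.resize(o[100:240,180:360],None,fx=4,fy=4))
E
```

```text
[0.62492597 0.26130198 0.23172623]
[(0.65, np.int64(1620), array([169.86728395, 263.34938272]))]
-0.006 (array([0.6286885 , 0.26048136]), np.float64(0.9118237644809994))Traceback (most recent call last):
  File "<stdin>", line 6, in <module>
  File "h.py", line 28, in fit
    s=least_squares(f,p0,x_scale=.001,diff_step=1e-3,loss='soft_l1',f_scale=1.)
    return func(*args, **kwargs)
    vector_fun = VectorFunction(
        fun_wrapped,
    ...<6 lines>...
        workers=workers
    )
    self._update_fun()
    ~~~~~~~~~~~~~~~~^^
    self.f = self.fun_wrapped(xp_copy(self.x))
             ~~~~~~~~~~~~~~~~^^^^^^^^^^^^^^^^^
    return np.atleast_1d(self.fun(x))
                         ~~~~~~~~^^^
    return self.f(x, *self.args, **self.kwargs)
           ~~~~~~^^^^^^^^^^^^^^^^^^^^^^^^^^^^^^
  File "h.py", line 27, in <lambda>
    f=lambda p:np.array([cv2.pointPolygonTest(outline(c,p,shape,dz),(float(a),float(b)),True) for a,b in q])-0.5
                                              ~~~~~~~^^^^^^^^^^^^^^
  File "h.py", line 19, in outline
    return cv2.convexHull(proj(c,P).astype(np.float32))
                          ~~~~^^^^^
  File "h.py", line 9, in proj
    k,r,t,m=K(c); return cv2.projectPoints(np.array(P,float).reshape(-1,3),r,t,k,None)[0].reshape(-1,2)
            ~^^^
  File "h.py", line 6, in K
    m=camera_model(c); f=192/np.tan(np.radians(m['fovy'])/2)
ValueError: time passes only in moves, steps and waits
```

```bash
cat >> h.py <<'E'
import pickle,os
_C={}
def K(c):
    if c not in _C:
        f=c+'.cam.pkl'
        if os.path.exists(f): m=pickle.load(open(f,'rb'))
        else: m=camera_model(c)
        ff=192/np.tan(np.radians(m['fovy'])/2)
        _C[c]=(np.array([[ff,0,m['cx']],[0,ff,m['cy']],[0,0,1]]),np.array(m['rvec'],float),np.array(m['tvec'],float),m)
    return _C[c]
def save(c,n):
    """n: tag; stores picture and its camera model under the tag"""
    m=camera_model(c); im=grab_frame(c); cv2.imwrite('pics/'+n+'.png',im[:,:,::-1]); pickle.dump(m,open(n+'.cam.pkl','wb')); return im
def draw(tag,p,shapes,box,fx=4,dz=0):
    o=cv2.imread('pics/'+tag+'.png')
    for sh in shapes: cv2.polylines(o,[np.round(outline(tag,p,[sh],dz)*8).astype(int)],True,(0,0,255),1,cv2.LINE_AA,3)
    a,b,c,d=box; cv2.imwrite('pics/'+tag+'o.png',cv2.resize(o[a:b,c:d],None,fx=fx,fy=fx))
E
python3 - <<'E'
from h import *
im=save('wrist','w2'); m2=pickle.load(open('w2.cam.pkl','rb')); sp=state()['tool_pos']; print(sp)
# w1 model: same orientation, translated
R=cv2.Rodrigues(np.array(m2['rvec']))[0]; c2=-R.T@np.array(m2['tvec']); print('cam-tool',c2-sp)
m1=dict(m2); m1['tvec']=-R@(c2-sp+np.array([.444684,.225588,.281777])); pickle.dump(m1,open('w1.cam.pkl','wb'))
g=cv2.imread('pics/w1.png',0)
def roi(th):
    m=np.zeros_like(g); m[138:198,235:295]=g[138:198,235:295]<th
    return cv2.morphologyEx(m,cv2.MORPH_OPEN,np.ones((3,3),np.uint8))
for z in(.055,.059,.063): print(z,'hole',fit('w1',roi(60),HOLE,[.446,.224],z),'ring',fit('w1',roi(80),[(34,0),(34,-9)],[.446,.224],z))
drum=np.zeros_like(g);drum[110:225,215:315]=g[110:225,215:315]<112
print('drum',fit('w1',cv2.morphologyEx(drum,cv2.MORPH_OPEN,np.ones((15,15))),[(55,50),(55,0)],[.446,.224]))
draw('w1',fit('w1',roi(60),HOLE,[.446,.224],.059)[0],[(55,50),(34,59),(25,59)],(100,240,200,330))
ms=masks_of('wrist','pan'); m=ms[0]['pixels']
for dz in(-.006,0,.006): print(dz,fit('w2',m,SIEVE,[.622,.263],dz))
draw('w2',fit('w2',m,SIEVE,[.622,.263])[0],[(28,38),(25,38),(28,8)],(100,240,180,360))
save('scene','s2')
print('scene drum',fit('s2',masks_of('scene','shaker')[0]['pixels'],[(55,50),(55,0),(34,59)],[.446,.224]))
E
```

```text
[0.62465153 0.26186246 0.23296463]
cam-tool [0.00032369 0.0748856  0.14221382]
0.055 hole (array([0.44972619, 0.22179218]), np.float64(0.5702210678096921)) ring (array([0.44952335, 0.22116005]), np.float64(0.3284567723598461))
0.059 hole (array([0.44960009, 0.22252744]), np.float64(0.4600267581682726)) ring (array([0.44941522, 0.22203033]), np.float64(0.18364361840939183))
0.063 hole (array([0.44948457, 0.2232741 ]), np.float64(0.41660373224982955)) ring (array([0.44931106, 0.22289597]), np.float64(0.3208107170606547))
drum (array([0.44866917, 0.22302423]), np.float64(1.0894821913271182))
-0.006 (array([0.62889243, 0.26074152]), np.float64(0.593796790751281))
0 (array([0.62880045, 0.26195005]), np.float64(0.44927344551698634))
0.006 (array([0.62871668, 0.26313813]), np.float64(0.5939593818701028))
scene drum (array([0.44561492, 0.22619534]), np.float64(4.949468730775011))
```

View pics/w1o.png

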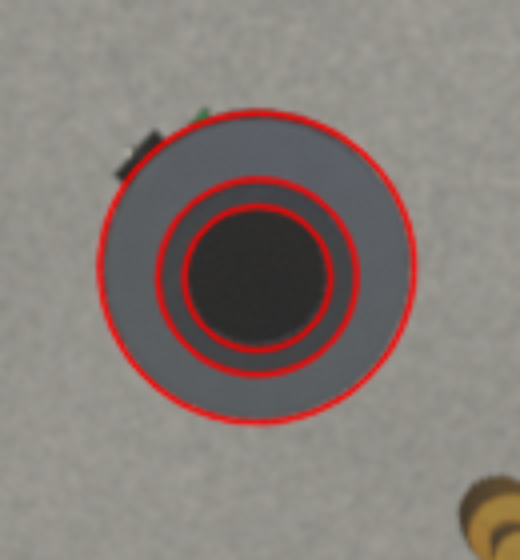

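View pics/w2o.png

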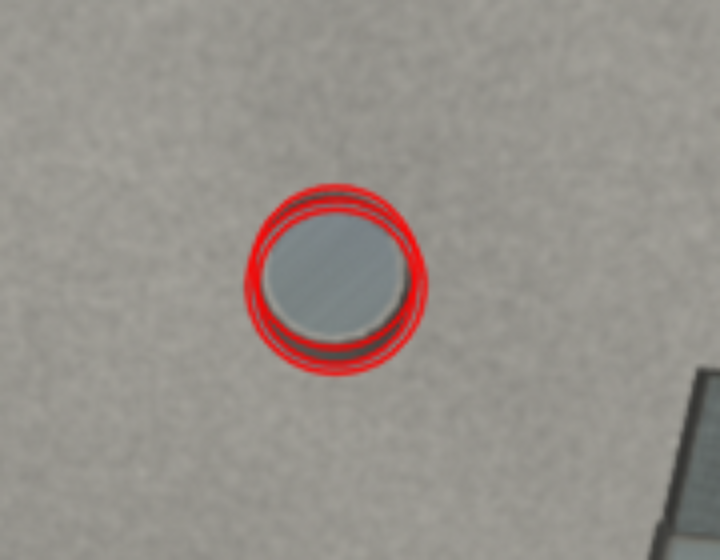

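The shaker ring centre is about (0.4498, 0.222), and the pan is at (0.6288, 0.262). The overlays match, and the fit residual is lowest at the stated heights (ring 59 mm, pan rim 38 mm). Going down to the pan.

>>> drive_tool:
  series:
    - [[0.004, 0, -0.05], [0, 0, 0]]
    - [[0.004, 0, -0.1], [0, 0, 0]]
    - [[0.004, 0, -0.15], [0, 0, 0]]
    - [[0.004, 0, -0.18], [0, 0, 0]]
    - [[0.004, 0, -0.2], [0, 0, 0]]
    - [[0.004, 0, -0.219], [0, 0, 0]]
    - [[0.004, 0, -0.219], [0, 0, 0]]
    - [[0.004, 0, -0.219], [0, 0, 0]]

```text
time: 3.75
tool_pos: [0.6294, 0.2622, 0.0131]
tool_rot: [0.0, 0.707, 0.707, 0.0]
contact_force: [-0.3, 0.5, -0.6]
gripper_width: 0.998
```

```bash
python3 - <<'E'
from h import *
print(state()['tool_pos'],state()['contact_force'])
save('side','d3');save('wrist','w3')
a=cv2.imread('pics/d3.png')[200:300,60:200];b=cv2.imread('pics/w3.png')
cv2.imwrite('pics/c3.png',np.hstack([cv2.resize(a,(380,271)),cv2.resize(b,(361,271))]))
E
```

```text
[0.62936802 0.26219207 0.01306175] [-0.28605433  0.51712601 -0.56301125]
```

View pics/c3.png

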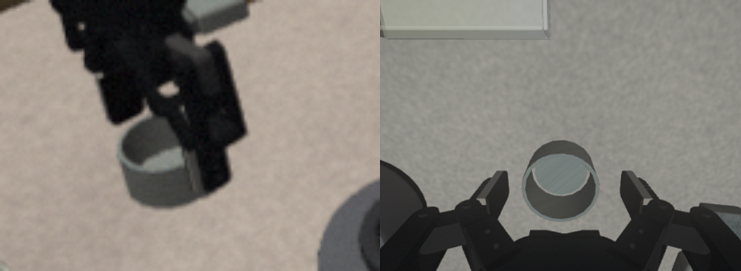

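The pan sits between the open fingers, centred to within a pixel or two. Closing.

>>> drive_tool:
  series:
    - [[0, 0, 0], [0, 0, 0]]
    - [[0, 0, 0], [0, 0, 0]]
    - [[0, 0, 0], [0, 0, 0]]
    - [[0, 0, 0], [0, 0, 0]]
    - [[0, 0, 0], [0, 0, 0]]
    - [[0, 0, 0], [0, 0, 0]]
    - [[0, 0, 0], [0, 0, 0]]
    - [[0, 0, 0], [0, 0, 0]]
  fingers: 1

```text
time: 4.65
tool_pos: [0.6304, 0.2624, 0.0144]
tool_rot: [0.001, 0.707, 0.707, 0.001]
contact_force: [0.0, 0.4, 6.1]
gripper_width: 0.638
```

>>> drive_tool:
  series:
    - [[0, 0, 0.01], [0, 0, 0]]
    - [[0, 0, 0.03], [0, 0, 0]]
    - [[0, 0, 0.06], [0, 0, 0]]
    - [[0, 0, 0.1], [0, 0, 0]]
    - [[0, 0, 0.13], [0, 0, 0]]
    - [[0, 0, 0.138], [0, 0, 0]]
    - [[0, 0, 0.138], [0, 0, 0]]
    - [[0, 0, 0.138], [0, 0, 0]]

```text
time: 5.45
tool_pos: [0.6277, 0.2616, 0.1479]
tool_rot: [-0.001, 0.707, 0.707, -0.002]
contact_force: [-0.1, -1.2, -1.3]
gripper_width: 0.634
```

```bash
python3 - <<'E'
from h import *
print(state()['tool_pos'],state()['contact_force'],state()['gripper_width'])
save('side','d4');save('wrist','w4')
a=cv2.imread('pics/d4.png')[130:260,60:230];b=cv2.imread('pics/w4.png')
cv2.imwrite('pics/c4.png',np.hstack([cv2.resize(a,(392,300)),cv2.resize(b,(400,300))]))
E
```

```text
[0.62770836 0.26162157 0.14787384] [-0.05370253 -1.20874921 -1.33968574] 0.6344546754679883
```

View pics/c4.png

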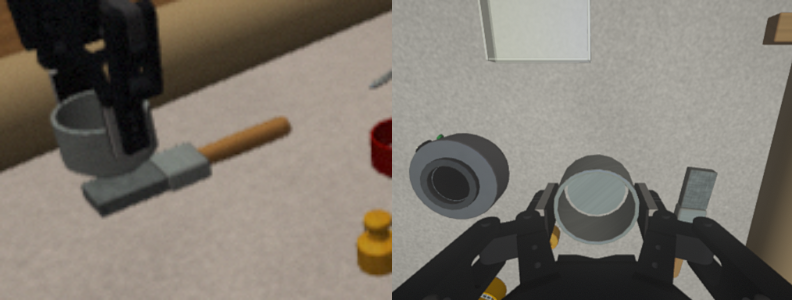

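Pan held level. Carrying it over the ring.

>>> drive_tool:
  series:
    - [[-0.02, -0.005, 0], [0, 0, 0]]
    - [[-0.05, -0.012, 0], [0, 0, 0]]
    - [[-0.085, -0.02, 0], [0, 0, 0]]
    - [[-0.12, -0.028, 0], [0, 0, 0]]
    - [[-0.15, -0.035, 0], [0, 0, 0]]
    - [[-0.17, -0.039, 0], [0, 0, 0]]
    - [[-0.179, -0.04, 0], [0, 0, 0]]
    - [[-0.179, -0.04, 0], [0, 0, 0]]

```text
time: 6.35
tool_pos: [0.4488, 0.2219, 0.1491]
tool_rot: [-0.0, 0.707, 0.707, -0.001]
contact_force: [-0.1, -0.3, -1.2]
gripper_width: 0.635
```

>>> drive_tool:
  series:
    - [[0, 0, -0.02], [0, 0, 0]]
    - [[0, 0, -0.04], [0, 0, 0]]
    - [[0, 0, -0.055], [0, 0, 0]]
    - [[0, 0, -0.065], [0, 0, 0]]
    - [[0, 0, -0.07], [0, 0, 0]]
    - [[0, 0, -0.07], [0, 0, 0]]
    - [[0, 0, -0.07], [0, 0, 0]]

```text
time: 7.05
tool_pos: [0.4506, 0.2222, 0.081]
tool_rot: [0.0, 0.707, 0.707, 0.001]
contact_force: [0.1, 0.1, -0.7]
gripper_width: 0.635
```

```bash
python3 - <<'E'
from h import *
print(state()['tool_pos'],state()['contact_force'],state()['gripper_width'])
save('side','d5');save('scene','s5');save('wrist','w5')
a=cv2.imread('pics/d5.png')[180:350,140:300];b=cv2.imread('pics/s5.png')[150:290,320:450]
cv2.imwrite('pics/c5.png',np.hstack([cv2.resize(a,(380,404)),cv2.resize(b,(375,404))]))
E
```

```text
[0.45064172 0.22219346 0.08095924] [ 0.14789085  0.13814725 -0.68884083] 0.6351902454952918
```

View pics/c5.png

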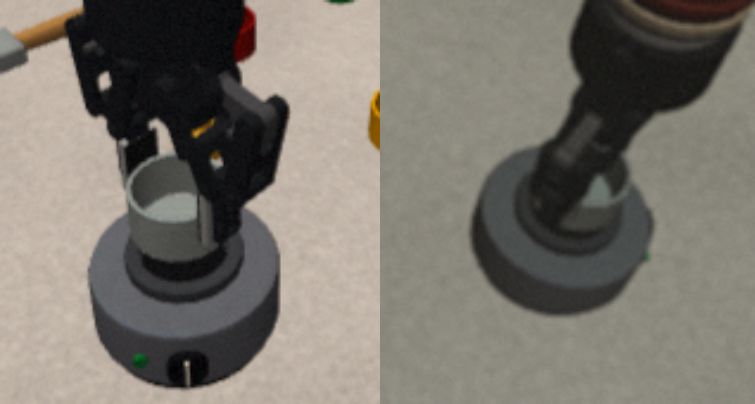

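View pics/w5.png

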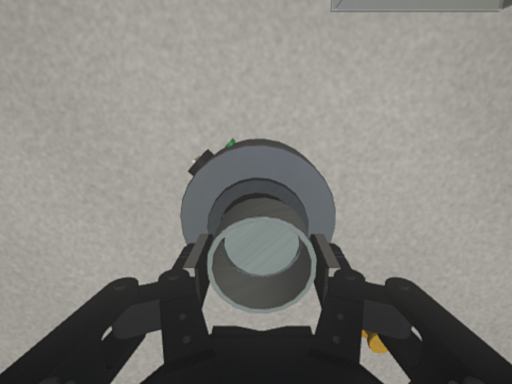

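Pan is over the ring. In the wrist view the ring centre is near column 258 and the pan near 262, so I'll shift about −1.5 mm in x while lowering.

>>> drive_tool:
  series:
    - [[-0.0015, 0, 0], [0, 0, 0]]
    - [[-0.0015, 0, -0.004], [0, 0, 0]]
    - [[-0.0015, 0, -0.007], [0, 0, 0]]
    - [[-0.0015, 0, -0.01], [0, 0, 0]]
    - [[-0.0015, 0, -0.013], [0, 0, 0]]
    - [[-0.0015, 0, -0.015], [0, 0, 0]]
    - [[-0.0015, 0, -0.016], [0, 0, 0]]
    - [[-0.0015, 0, -0.016], [0, 0, 0]]

```text
time: 8.0
tool_pos: [0.4484, 0.222, 0.0653]
tool_rot: [-0.0, 0.707, 0.707, -0.001]
contact_force: [-4.7, -2.0, 7.1]
gripper_width: 0.636
```

```bash
python3 - <<'E'
from h import *
print(state()['tool_pos'],state()['contact_force'],state()['gripper_width'])
save('side','d6')
a=cv2.imread('pics/d6.png')[180:350,140:300]
cv2.imwrite('pics/c6.png',cv2.resize(a,(480,510)))
E
```

```text
[0.44842632 0.22197889 0.0653047 ] [-4.67288876 -1.96116413  7.10508301] 0.6363257123895458
```

View pics/c6.png

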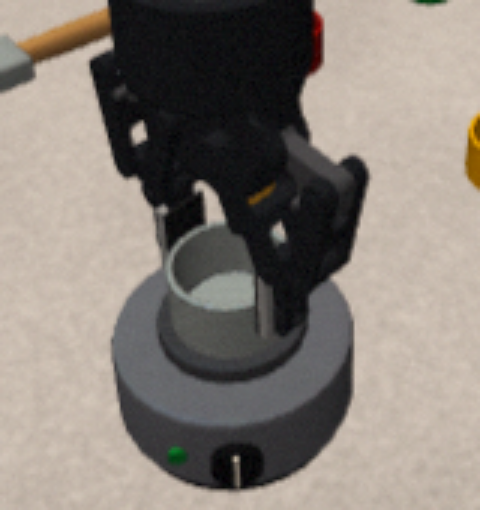

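Nearly seated, with contact of 7 N up and −4.7 N in x. I'll follow the force slightly, then open.

>>> drive_tool:
  series:
    - [[-0.001, -0.0005, 0], [0, 0, 0]]
    - [[-0.001, -0.0005, -0.001], [0, 0, 0]]
    - [[-0.001, -0.0005, -0.001], [0, 0, 0]]

```text
time: 8.35
tool_pos: [0.4484, 0.222, 0.0653]
tool_rot: [0.0, 0.707, 0.707, 0.001]
contact_force: [-3.5, -0.7, 9.6]
gripper_width: 0.636
```

>>> drive_tool:
  series:
    - [[0, 0, 0], [0, 0, 0]]
    - [[0, 0, 0], [0, 0, 0]]
    - [[0, 0, 0], [0, 0, 0]]
    - [[0, 0, 0], [0, 0, 0]]
    - [[0, 0, 0], [0, 0, 0]]
    - [[0, 0, 0], [0, 0, 0]]
  fingers: -1

```text
time: 8.95
tool_pos: [0.4474, 0.2215, 0.0632]
tool_rot: [-0.0, 0.707, 0.707, -0.0]
contact_force: [-0.5, 0.4, -0.1]
gripper_width: 0.997
```

>>> drive_tool:
  series:
    - [[0, 0, 0.01], [0, 0, 0]]
    - [[0, 0, 0.04], [0, 0, 0]]
    - [[0, 0, 0.08], [0, 0, 0]]
    - [[0, 0, 0.13], [0, 0, 0]]
    - [[0, 0, 0.18], [0, 0, 0]]
    - [[0, 0, 0.218], [0, 0, 0]]
    - [[0, 0, 0.218], [0, 0, 0]]
    - [[0, 0, 0.218], [0, 0, 0]]

```text
time: 9.75
tool_pos: [0.448, 0.2217, 0.2834]
tool_rot: [0.001, 0.707, 0.707, 0.002]
contact_force: [0.2, -0.5, -0.3]
gripper_width: 0.999
```

```bash
python3 - <<'E'
from h import *
print(state()['tool_pos'],state()['contact_force'],state()['gripper_width'])
save('wrist','w7');ms=masks_of('wrist','pan');print([(d['confidence'],d['pixels'].sum()) for d in ms])
g=cv2.imread('pics/w7.png',0)
save('side','d7')
if ms:
    p,e=fit('w7',ms[0]['pixels'],[(28,38),(28,8)],[.449,.222],.051); print(p,e)
    draw('w7',p,[(28,89-51),(25,38)],(100,250,180,345),dz=.051)
a=cv2.imread('pics/d7.png')[180:350,140:300]
b=cv2.imread('pics/w7o.png') if ms else cv2.imread('pics/w7.png')
cv2.imwrite('pics/c7.png',np.hstack([cv2.resize(a,(376,400)),cv2.resize(b,(420,400))]))
E
```

```text
[0.44801984 0.22170454 0.28341708] [ 0.24339548 -0.46507121 -0.29393816] 0.9991440989536291
[(0.68, np.int64(1539))]
[0.44961178 0.22173563] 0.35931600469948344
```

View pics/c7.png

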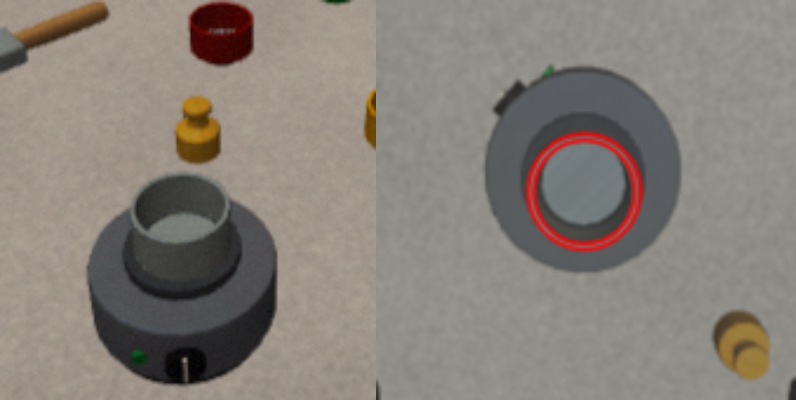

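The pan is seated concentric and level; side and wrist views agree. Next, blue.

>>> drive_tool:
  series:
    - [[0, -0.05, 0], [0, 0, 0]]
    - [[0, -0.1, 0], [0, 0, 0]]
    - [[0, -0.15, 0], [0, 0, 0]]
    - [[0, -0.2, 0], [0, 0, 0]]
    - [[0, -0.25, 0], [0, 0, 0]]
    - [[0, -0.3, 0], [0, 0, 0]]
    - [[0, -0.35, 0], [0, 0, 0]]
    - [[0, -0.4, -0.02], [0, 0, 0]]

```text
time: 10.7
tool_pos: [0.4476, -0.1775, 0.2637]
tool_rot: [0.001, 0.707, 0.707, 0.0]
contact_force: [1.4, -0.3, -1.0]
gripper_width: 1.004
```

>>> drive_tool:
  series:
    - [[0, -0.05, -0.03], [0, 0, 0]]
    - [[0, -0.06, -0.03], [0, 0, 0]]
    - [[0, -0.06, -0.03], [0, 0, 0]]
    - [[0, -0.06, -0.03], [0, 0, 0]]
    - [[0, -0.06, -0.03], [0, 0, 0]]

```text
time: 11.2
tool_pos: [0.448, -0.2338, 0.2335]
tool_rot: [0.0, 0.706, 0.708, 0.0]
contact_force: [0.0, -0.5, 0.4]
gripper_width: 1.001
```

```bash
cat > look.py <<'E'
from h import *
import sys
tag,name,x,y=sys.argv[1],sys.argv[2],float(sys.argv[3]),float(sys.argv[4])
print(state()['tool_pos'],state()['contact_force'],state()['gripper_width'])
save('wrist',tag)
ms=masks_of('wrist',name); print([(d['confidence'],d['pixels'].sum(),np.argwhere(d['pixels']).mean(0)) for d in ms])
sh=LID if name=='lid' else SIEVE
m=min(ms,key=lambda d:np.hypot(*(np.argwhere(d['pixels']).mean(0)[::-1]-proj(tag,[x,y,.02])[0])))['pixels']
for dz in(-.006,0,.006): print(dz,fit(tag,m,sh,[x,y],dz))
p,e=fit(tag,m,sh,[x,y]); u=proj(tag,[*p,.02])[0].astype(int)
if name!='lid': draw(tag,p,[(28,38),(25,38),(28,8)],(max(u[1]-60,0),u[1]+60,u[0]-80,u[0]+80))
else: draw(tag,p,[(28,12),(12,42),(28,8)],(max(u[1]-60,0),u[1]+60,u[0]-80,u[0]+80))
save('side','S'+tag)
ms=masks_of('side',name)
for d in ms:
    for dz in(-.005,0,.005): print('side',d['confidence'],dz,fit('S'+tag,d['pixels'],sh,[x,y],dz))
E
python3 look.py w8 blue_sieve .447 -.24
```

```text
[ 0.44799066 -0.23381511  0.23346473] [ 0.03708886 -0.45761348  0.44948355] 1.0011303945321115
[(0.97, np.int64(1487), array([173.1593813 , 262.97982515]))]
-0.006 (array([ 0.45098939, -0.23991712]), np.float64(0.34762187228820574))
0 (array([ 0.45091176, -0.2384606 ]), np.float64(0.4381254849197771))
0.006 (array([ 0.45078692, -0.23692807]), np.float64(0.7508161936482779))
side 0.72 -0.005 (array([ 0.45103306, -0.24704326]), np.float64(0.2341248809032679))
side 0.72 0 (array([ 0.44780054, -0.23835123]), np.float64(0.29323225162006994))
side 0.72 0.005 (array([ 0.44458385, -0.22964566]), np.float64(0.4151202976675678))
```

View pics/w8o.png

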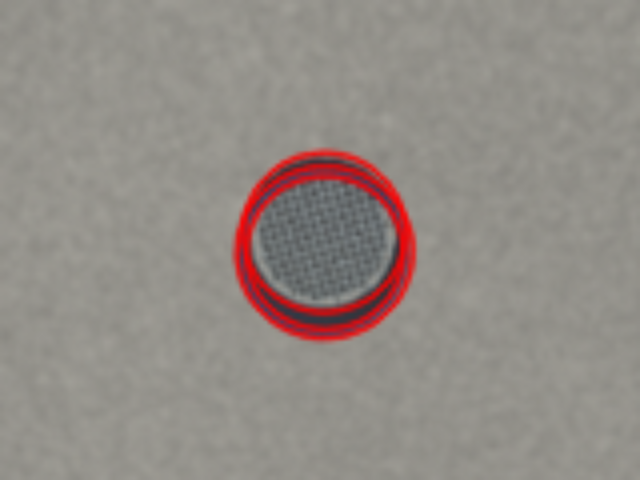

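Blue is at about (0.4495, −0.2385), with the side view agreeing at the stated height. The fast move was clipped by about 5 mm, so I'll go from the measured TCP.

>>> drive_tool:
  series:
    - [[0.001, -0.0045, -0.04], [0, 0, 0]]
    - [[0.001, -0.0045, -0.08], [0, 0, 0]]
    - [[0.001, -0.0045, -0.12], [0, 0, 0]]
    - [[0.001, -0.0045, -0.16], [0, 0, 0]]
    - [[0.001, -0.0045, -0.18], [0, 0, 0]]
    - [[0.001, -0.0045, -0.2], [0, 0, 0]]
    - [[0.001, -0.0045, -0.2], [0, 0, 0]]

```text
time: 12.1
tool_pos: [0.4466, -0.2375, 0.0299]
tool_rot: [-0.003, 0.707, 0.707, -0.0]
contact_force: [-0.9, 0.2, 0.2]
gripper_width: 1.001
```

```bash
cat > av.py <<'E'
from h import *
import sys
a=[]
for i in range(4):
    a.append(state()['tool_pos']); grab_frame('wrist')
print(np.mean(a,0),np.std(a,0),state()['contact_force'],state()['gripper_width'])
save('wrist',sys.argv[1])
E
python3 av.py w9
```

```text
[ 0.44814297 -0.23870742  0.03227136] [0.00107227 0.00086692 0.00159908] [ 0.13450492 -0.29400157  0.38536252] 0.9979791474691888
```

View pics/w9.png

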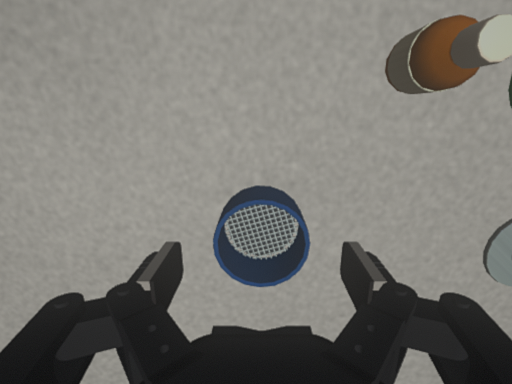

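Blue is centred between the jaws (columns 214–309, jaws 182–342). Down and grasp.

>>> drive_tool:
  series:
    - [[0, 0, -0.01], [0, 0, 0]]
    - [[0, 0, -0.02], [0, 0, 0]]
    - [[0, 0, -0.02], [0, 0, 0]]
    - [[0, 0, -0.02], [0, 0, 0]]

```text
time: 12.75
tool_pos: [0.448, -0.2391, 0.012]
tool_rot: [-0.001, 0.707, 0.707, -0.0]
contact_force: [0.0, 0.0, 0.6]
gripper_width: 1.0
```

>>> drive_tool:
  series:
    - [[0, 0, 0], [0, 0, 0]]
    - [[0, 0, 0], [0, 0, 0]]
    - [[0, 0, 0], [0, 0, 0]]
    - [[0, 0, 0], [0, 0, 0]]
    - [[0, 0, 0], [0, 0, 0]]
    - [[0, 0, 0], [0, 0, 0]]
    - [[0, 0, 0], [0, 0, 0]]
    - [[0, 0, 0], [0, 0, 0]]
  fingers: 1

```text
time: 13.55
tool_pos: [0.4491, -0.2399, 0.0135]
tool_rot: [0.001, 0.707, 0.707, 0.0]
contact_force: [0.2, 0.3, 5.8]
gripper_width: 0.626
```

>>> drive_tool:
  series:
    - [[0, 0, 0.01], [0, 0, 0]]
    - [[0, 0, 0.03], [0, 0, 0]]
    - [[0, 0, 0.06], [0, 0, 0]]
    - [[0, 0, 0.1], [0, 0, 0]]
    - [[0, 0, 0.14], [0, 0, 0]]
    - [[0, 0, 0.168], [0, 0, 0]]
    - [[0, 0, 0.168], [0, 0, 0]]
    - [[0, 0, 0.168], [0, 0, 0]]

```text
time: 14.35
tool_pos: [0.4481, -0.2391, 0.1804]
tool_rot: [-0.0, 0.707, 0.707, -0.0]
contact_force: [0.0, 0.0, -0.5]
gripper_width: 0.621
```

```bash
cat > held.py <<'E'
from h import *
import sys
tag,name=sys.argv[1:3]
a=[]
for i in range(4):
    a.append(state()['tool_pos']); grab_frame('wrist')
T=np.mean(a,0); print(T,state()['contact_force'],state()['gripper_width'])
save('wrist',tag); ms=masks_of('wrist',name)
print([(d['confidence'],d['pixels'].sum()) for d in ms])
k,r,t,m=K(tag); R=cv2.Rodrigues(r)[0]; C=-R.T@t
print('cam-tool',C-T)
for h in(.008,.012,.016):
    p,e=fit(tag,ms[0]['pixels'],[(28,38),(25,38)],T[:2],T[2]-h); print(h,p-T[:2],e)
E
python3 held.py w10 blue_sieve
```

```text
[ 0.44749496 -0.23869227  0.17886311] [ 0.24521054 -0.54489385 -0.75271457] 0.6232605162565155
[(0.86, np.int64(9934))]
cam-tool [0.00085034 0.07485493 0.14173542]
0.008 [0.00065251 0.00919895] 3.8390506729618905
0.012 [0.00059368 0.00689185] 4.605528082507109
0.016 [0.00060794 0.00511664] 5.773071973137601
```

View pics/w10.png

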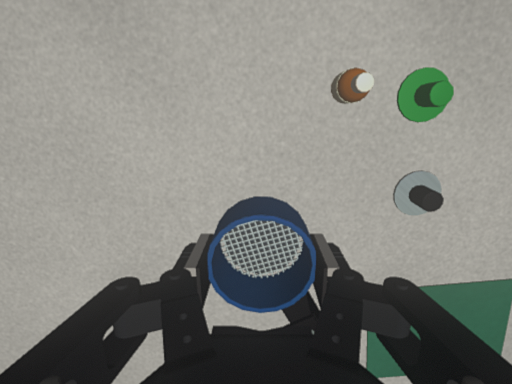

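Blue is held with its rim at columns 208–317, the same as the pan was. Carrying it to the stack over clear space.

>>> drive_tool:
  series:
    - [[0, 0.01, 0], [0, 0, 0]]
    - [[0, 0.03, 0], [0, 0, 0]]
    - [[0, 0.065, 0], [0, 0, 0]]
    - [[0, 0.105, 0], [0, 0, 0]]
    - [[0, 0.145, 0], [0, 0, 0]]
    - [[0, 0.185, 0], [0, 0, 0]]
    - [[0, 0.225, 0], [0, 0, 0]]
    - [[0, 0.265, 0], [0, 0, 0]]

```text
time: 15.45
tool_pos: [0.4479, 0.0277, 0.1806]
tool_rot: [-0.0, 0.707, 0.707, 0.0]
contact_force: [0.9, -0.4, -1.1]
gripper_width: 0.622
```

>>> drive_tool:
  series:
    - [[0, 0.04, 0], [0, 0, 0]]
    - [[0, 0.08, 0], [0, 0, 0]]
    - [[0, 0.115, 0], [0, 0, 0]]
    - [[0, 0.145, 0], [0, 0, 0]]
    - [[0, 0.168, 0], [0, 0, 0]]
    - [[0, 0.185, 0], [0, 0, 0]]
    - [[0, 0.195, 0], [0, 0, 0]]
    - [[0, 0.195, 0], [0, 0, 0]]

```text
time: 16.25
tool_pos: [0.448, 0.2215, 0.1805]
tool_rot: [-0.0, 0.706, 0.708, -0.0]
contact_force: [0.4, -0.5, -0.2]
gripper_width: 0.63
```

```bash
python3 av.py w11
```

```text
[0.44818091 0.22064151 0.18051884] [1.45198632e-04 5.64491368e-04 4.55697709e-05] [-0.0499321   0.02275079 -1.26985284] 0.624432561632493
```

View pics/w11.png

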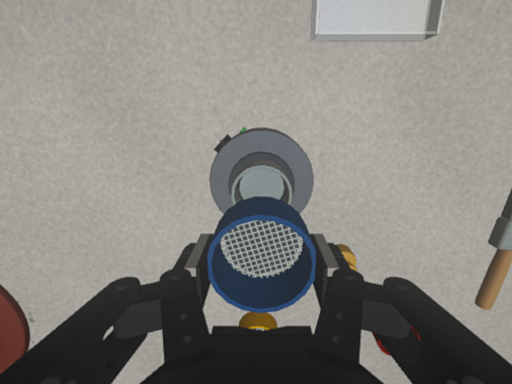

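>>> drive_tool:
  series:
    - [[0, 0.0008, -0.02], [0, 0, 0]]
    - [[0, 0.0008, -0.04], [0, 0, 0]]
    - [[0, 0.0008, -0.055], [0, 0, 0]]
    - [[0, 0.0008, -0.067], [0, 0, 0]]
    - [[0, 0.0008, -0.073], [0, 0, 0]]
    - [[0, 0.0008, -0.073], [0, 0, 0]]
    - [[0, 0.0008, -0.073], [0, 0, 0]]

```text
time: 17.2
tool_pos: [0.449, 0.2215, 0.1084]
tool_rot: [0.0, 0.707, 0.707, 0.0]
contact_force: [-0.2, 0.4, -0.8]
gripper_width: 0.625
```

```bash
python3 av.py w12; python3 - <<'E'
from h import *
save('side','d12');save('scene','s12')
a=cv2.imread('pics/d12.png')[160:330,140:300];b=cv2.imread('pics/w12.png')
cv2.imwrite('pics/c12.png',np.hstack([cv2.resize(a,(320,340)),cv2.resize(b,(453,340))]))
E
```

```text
[0.44913023 0.22158554 0.10865195] [8.45825983e-05 5.07877200e-05 1.61002606e-04] [-0.0780281  -0.1810885  -0.81086521] 0.6247239436530737
```

View pics/c12.png

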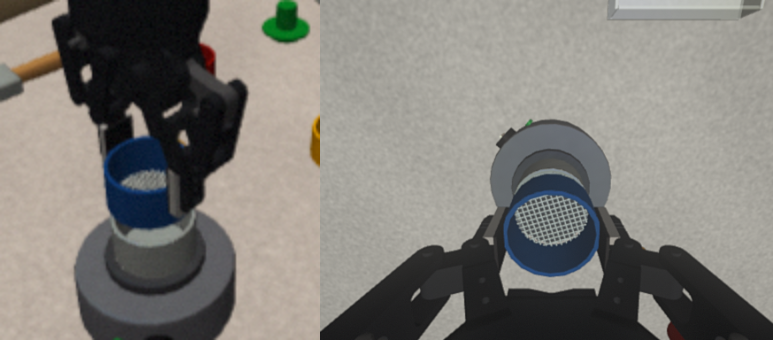

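Aligned above the pan. Lowering slowly.

>>> drive_tool:
  series:
    - [[-0.0005, 0, -0.004], [0, 0, 0]]
    - [[-0.0005, 0, -0.007], [0, 0, 0]]
    - [[-0.0005, 0, -0.009], [0, 0, 0]]
    - [[-0.0005, 0, -0.011], [0, 0, 0]]
    - [[-0.0005, 0, -0.012], [0, 0, 0]]
    - [[-0.0005, 0, -0.013], [0, 0, 0]]
    - [[-0.0005, 0, -0.014], [0, 0, 0]]
    - [[-0.0005, 0, -0.014], [0, 0, 0]]

```text
time: 18.35
tool_pos: [0.4481, 0.2214, 0.0945]
tool_rot: [-0.0, 0.707, 0.707, -0.0]
contact_force: [-2.4, -0.7, 3.8]
gripper_width: 0.625
```

```bash
python3 av.py w13; python3 - <<'E'
from h import *
save('side','d13')
a=cv2.imread('pics/d13.png')[160:330,140:300];b=cv2.imread('pics/w13.png')
cv2.imwrite('pics/c13.png',np.hstack([cv2.resize(a,(320,340)),cv2.resize(b,(453,340))]))
E
```

```text
[0.44810207 0.22143773 0.09449557] [1.75721123e-05 7.27988358e-06 2.14794890e-05] [-2.03831374 -1.85251674  5.71253379] 0.625039100918773
```

View pics/c13.png

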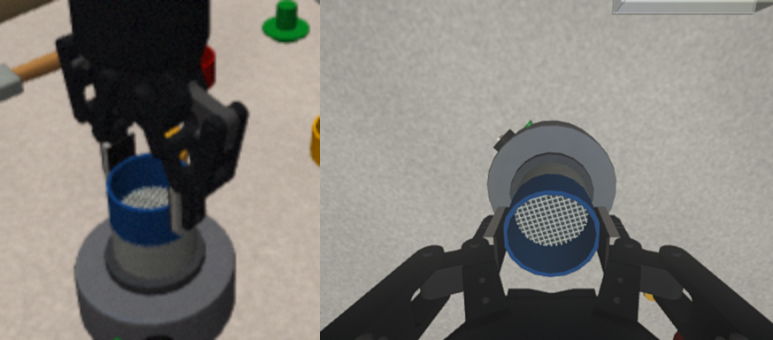

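Seated by height (TCP 0.0945 against 0.093 expected), with light contact. Easing in the rest, then releasing.

>>> drive_tool:
  series:
    - [[-0.0005, -0.0003, -0.001], [0, 0, 0]]
    - [[-0.0005, -0.0003, -0.0015], [0, 0, 0]]
    - [[-0.0005, -0.0003, -0.0015], [0, 0, 0]]

```text
time: 18.95
tool_pos: [0.4481, 0.2215, 0.0945]
tool_rot: [0.0, 0.707, 0.707, 0.0]
contact_force: [-5.2, -1.4, 11.4]
gripper_width: 0.623
```

>>> drive_tool:
  series:
    - [[0, 0, 0], [0, 0, 0]]
    - [[0, 0, 0], [0, 0, 0]]
    - [[0, 0, 0], [0, 0, 0]]
    - [[0, 0, 0], [0, 0, 0]]
    - [[0, 0, 0], [0, 0, 0]]
    - [[0, 0, 0], [0, 0, 0]]
  fingers: -1

```text
time: 19.55
tool_pos: [0.4474, 0.221, 0.0921]
tool_rot: [-0.0, 0.707, 0.707, -0.0]
contact_force: [0.7, 0.8, -0.2]
gripper_width: 1.001
```

>>> drive_tool:
  series:
    - [[0, 0, 0.01], [0, 0, 0]]
    - [[0, 0, 0.04], [0, 0, 0]]
    - [[0, 0, 0.08], [0, 0, 0]]
    - [[0, 0, 0.12], [0, 0, 0]]
    - [[0, 0, 0.16], [0, 0, 0]]
    - [[0, 0, 0.19], [0, 0, 0]]
    - [[0, 0, 0.19], [0, 0, 0]]
    - [[0, 0, 0.19], [0, 0, 0]]

```text
time: 20.35
tool_pos: [0.4478, 0.2212, 0.2836]
tool_rot: [0.001, 0.707, 0.707, 0.001]
contact_force: [-0.7, -0.2, -1.2]
gripper_width: 0.999
```

```bash
cat > stack.py <<'E'
from h import *
import sys
tag,name,z=sys.argv[1],sys.argv[2],float(sys.argv[3])
a=[]
for i in range(3):
    a.append(state()['tool_pos']); grab_frame('wrist')
print(np.mean(a,0),state()['contact_force'],state()['gripper_width'])
save('wrist',tag);ms=masks_of('wrist',name);print([(d['confidence'],d['pixels'].sum()) for d in ms])
save('side','S'+tag)
sh=LID if name=='lid' else [(28,38),(28,8)]
b=cv2.imread('pics/'+tag+'.png')
if ms:
    for dz in(-.008,0,.008): print(dz,fit(tag,ms[0]['pixels'],sh,[.449,.222],z+dz))
    p,e=fit(tag,ms[0]['pixels'],sh,[.449,.222],z)
    u=proj(tag,[.449,.222,z])[0].astype(int)
    draw(tag,p,[(28,12),(12,42)] if name=='lid' else [(28,38),(25,38)],(max(u[1]-75,0),u[1]+75,u[0]-80,u[0]+80),dz=z)
    b=cv2.imread('pics/'+tag+'o.png')
a=cv2.imread('pics/S'+tag+'.png')[130:350,130:310]
cv2.imwrite('pics/c'+tag+'.png',np.hstack([cv2.resize(a,(327,400)),cv2.resize(b,(426,400))]))
E
python3 stack.py w14 blue_sieve .081
```

```text
[0.44727441 0.22100908 0.2821514 ] [-0.31519524  0.1219901  -0.23125179] 1.002887828133412
[(0.62, np.int64(1907))]
-0.008 (array([0.4495463, 0.2204383]), np.float64(0.662726126365602))
0 (array([0.44943006, 0.222348  ]), np.float64(0.3401120612135866))
0.008 (array([0.44930881, 0.22431998]), np.float64(0.774451178108576))
```

View pics/cw14.png

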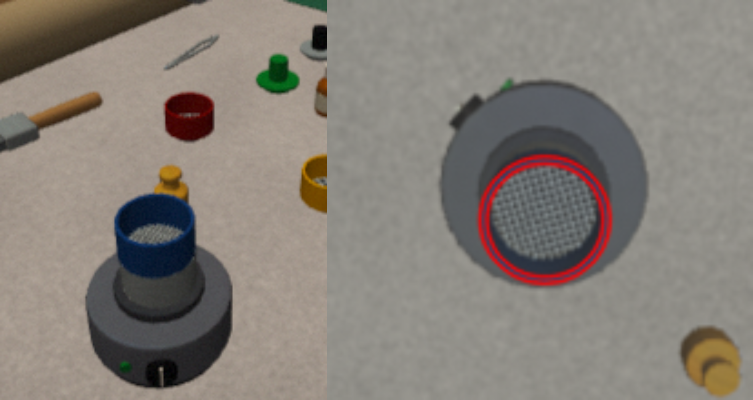

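Blue is seated level on the pan: the fit lands on (0.4494, 0.2223) with its best residual at the expected height. Next, yellow.

>>> drive_tool:
  series:
    - [[-0.003, -0.04, 0], [0, 0, 0]]
    - [[-0.003, -0.08, 0], [0, 0, 0]]
    - [[-0.003, -0.12, -0.01], [0, 0, 0]]
    - [[-0.003, -0.16, -0.03], [0, 0, 0]]
    - [[-0.003, -0.19, -0.04], [0, 0, 0]]
    - [[-0.003, -0.22, -0.05], [0, 0, 0]]
    - [[-0.003, -0.22, -0.05], [0, 0, 0]]
    - [[-0.003, -0.22, -0.05], [0, 0, 0]]

```text
time: 21.45
tool_pos: [0.4441, 0.0008, 0.2315]
tool_rot: [-0.001, 0.708, 0.707, -0.0]
contact_force: [0.1, -0.1, 1.0]
gripper_width: 1.003
```

```bash
python3 look.py w15 yellow_sieve .444 .001; python3 av.py w15b
```

```text
[0.44410539 0.00084849 0.23149857] [ 0.09551118 -0.05507317  0.99065744] 1.00329493629902
[(0.71, np.int64(1502), array([170.74034621, 260.80958722]))]
-0.006 (array([ 0.4438853 , -0.00120148]), np.float64(0.3274577752321548))
0 (array([4.43888941e-01, 2.99993873e-04]), np.float64(0.47179840213608937))
0.006 (array([0.44388011, 0.00189484]), np.float64(0.8075843071069421))
side 0.69 -0.005 (array([ 0.44546876, -0.00553709]), np.float64(0.5536596005365139))
side 0.69 0 (array([4.42352228e-01, 6.05458524e-06]), np.float64(0.70011335178363))
side 0.69 0.005 (array([0.43919929, 0.00570273]), np.float64(0.875245695625068))
[0.44470289 0.00185801 0.23265006] [2.51934281e-05 6.76383618e-05 3.53255820e-05] [ 0.63177282  0.34015512 -0.1525286 ] 0.9961978150171991
```

View pics/w15o.png

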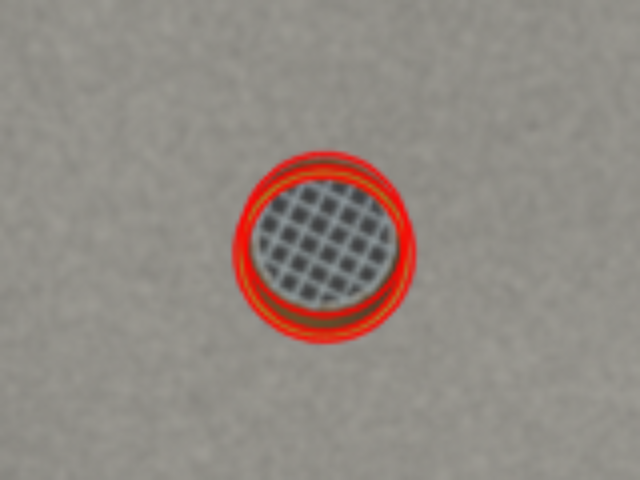

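>>> drive_tool:
  series:
    - [[-0.001, -0.001, -0.04], [0, 0, 0]]
    - [[-0.001, -0.001, -0.08], [0, 0, 0]]
    - [[-0.001, -0.001, -0.12], [0, 0, 0]]
    - [[-0.001, -0.001, -0.16], [0, 0, 0]]
    - [[-0.001, -0.001, -0.185], [0, 0, 0]]
    - [[-0.001, -0.001, -0.2], [0, 0, 0]]
    - [[-0.001, -0.001, -0.2], [0, 0, 0]]

```text
time: 22.6
tool_pos: [0.4412, 0.0006, 0.0296]
tool_rot: [-0.002, 0.707, 0.707, -0.002]
contact_force: [-0.2, -0.1, 0.1]
gripper_width: 0.999
```

```bash
python3 av.py w16
```

```text
[4.42999939e-01 2.90091891e-04 3.17525289e-02] [0.00125375 0.0002254  0.00143975] [ 0.01543838 -0.21855068 -0.36715008] 1.0013121084926646
```

View pics/w16.png

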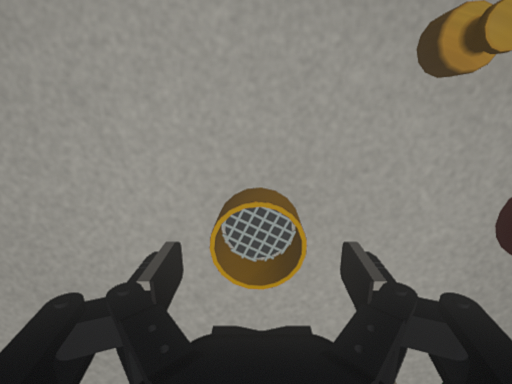

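Yellow's rim centre is at column 258, row 245, against 261.5 and 243 for blue at this point. Trimming by −1.5 mm in x and −1 mm in y, then grasping.

>>> drive_tool:
  series:
    - [[-0.0015, -0.001, -0.005], [0, 0, 0]]
    - [[-0.0015, -0.001, -0.015], [0, 0, 0]]
    - [[-0.0015, -0.001, -0.02], [0, 0, 0]]
    - [[-0.0015, -0.001, -0.02], [0, 0, 0]]
    - [[-0.0015, -0.001, -0.02], [0, 0, 0]]

```text
time: 23.35
tool_pos: [0.4417, -0.0009, 0.0118]
tool_rot: [-0.0, 0.707, 0.707, -0.0]
contact_force: [0.2, -0.3, 0.1]
gripper_width: 1.001
```

>>> drive_tool:
  series:
    - [[0, 0, 0], [0, 0, 0]]
    - [[0, 0, 0], [0, 0, 0]]
    - [[0, 0, 0], [0, 0, 0]]
    - [[0, 0, 0], [0, 0, 0]]
    - [[0, 0, 0], [0, 0, 0]]
    - [[0, 0, 0], [0, 0, 0]]
    - [[0, 0, 0], [0, 0, 0]]
    - [[0, 0, 0], [0, 0, 0]]
  fingers: 1

```text
time: 24.15
tool_pos: [0.4429, -0.0011, 0.0131]
tool_rot: [0.001, 0.707, 0.707, 0.0]
contact_force: [0.1, 0.3, 6.0]
gripper_width: 0.634
```

>>> drive_tool:
  series:
    - [[0, 0, 0.01], [0, 0, 0]]
    - [[0, 0, 0.03], [0, 0, 0]]
    - [[0, 0, 0.06], [0, 0, 0]]
    - [[0, 0, 0.1], [0, 0, 0]]
    - [[0, 0, 0.14], [0, 0, 0]]
    - [[0, 0, 0.17], [0, 0, 0]]
    - [[0, 0, 0.188], [0, 0, 0]]
    - [[0, 0, 0.188], [0, 0, 0]]

```text
time: 24.95
tool_pos: [0.4435, -0.0012, 0.2037]
tool_rot: [0.003, 0.707, 0.707, 0.002]
contact_force: [0.5, 0.3, -1.2]
gripper_width: 0.637
```

```bash
python3 av.py w17
```

```text
[ 0.44206956 -0.00093647  0.20073787] [0.00094177 0.0001439  0.00194828] [-0.07546257  0.40862687 -0.54247814] 0.6340757678694909
```

View pics/w17.png

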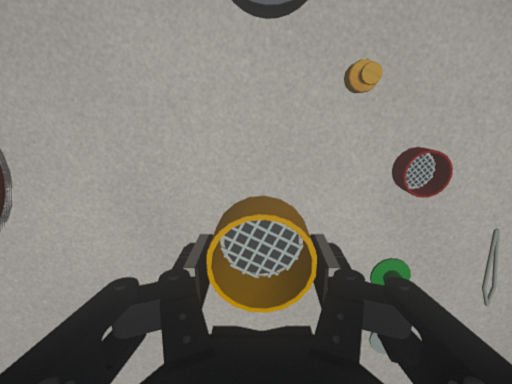

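Held with the rim at the same pixels as blue. Carrying it over.

>>> drive_tool:
  series:
    - [[0.001, 0.015, 0], [0, 0, 0]]
    - [[0.002, 0.045, 0], [0, 0, 0]]
    - [[0.003, 0.08, 0], [0, 0, 0]]
    - [[0.004, 0.12, 0], [0, 0, 0]]
    - [[0.005, 0.16, 0], [0, 0, 0]]
    - [[0.0055, 0.195, 0], [0, 0, 0]]
    - [[0.0055, 0.215, 0], [0, 0, 0]]
    - [[0.0055, 0.2228, 0], [0, 0, 0]]

```text
time: 26.0
tool_pos: [0.4464, 0.2233, 0.1984]
tool_rot: [-0.001, 0.706, 0.708, -0.001]
contact_force: [-0.1, 0.6, -0.9]
gripper_width: 0.632
```

>>> drive_tool:
  series:
    - [[0, 0, 0], [0, 0, 0]]
    - [[0, 0, -0.02], [0, 0, 0]]
    - [[0, 0, -0.04], [0, 0, 0]]
    - [[0, 0, -0.055], [0, 0, 0]]
    - [[0, 0, -0.063], [0, 0, 0]]
    - [[0, 0, -0.063], [0, 0, 0]]
    - [[0, 0, -0.063], [0, 0, 0]]

```text
time: 26.7
tool_pos: [0.4479, 0.2217, 0.1378]
tool_rot: [0.0, 0.707, 0.707, 0.0]
contact_force: [0.6, -0.1, -0.0]
gripper_width: 0.636
```

```bash
cat > seat.py <<'E'
from h import *
import sys
n=sys.argv[1]
save('side','d'+n)
a=cv2.imread('pics/d'+n+'.png')[130:330,130:310];b=cv2.imread('pics/w'+n+'.png')
cv2.imwrite('pics/c'+n+'.png',np.hstack([cv2.resize(a,(306,340)),cv2.resize(b,(453,340))]))
E
python3 av.py w18; python3 seat.py 18
```

```text
[0.44816679 0.22190474 0.13824076] [0.00014689 0.000154   0.00028484] [-0.55357635 -0.3912723  -1.32860578] 0.6377323896545549
```

View pics/c18.png

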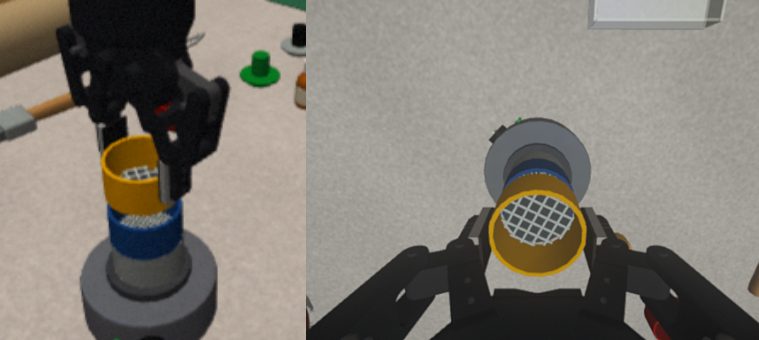

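Well aligned over blue. Lowering to a TCP height of about 0.124.

>>> drive_tool:
  series:
    - [[0, 0, -0.004], [0, 0, 0]]
    - [[0, 0, -0.007], [0, 0, 0]]
    - [[0, 0, -0.009], [0, 0, 0]]
    - [[0, 0, -0.011], [0, 0, 0]]
    - [[0, 0, -0.012], [0, 0, 0]]
    - [[0, 0, -0.013], [0, 0, 0]]
    - [[0, 0, -0.0135], [0, 0, 0]]
    - [[0, 0, -0.0135], [0, 0, 0]]

```text
time: 27.8
tool_pos: [0.4476, 0.2219, 0.1242]
tool_rot: [0.0, 0.707, 0.707, 0.0]
contact_force: [-1.4, -0.4, 1.7]
gripper_width: 0.635
```

```bash
python3 av.py w19; python3 seat.py 19
```

```text
[0.44757469 0.22192836 0.12415048] [1.02493849e-05 1.25992170e-05 1.60348568e-05] [-1.95288652 -1.05976436  3.91938243] 0.6345926038398119
```

View pics/c19.png

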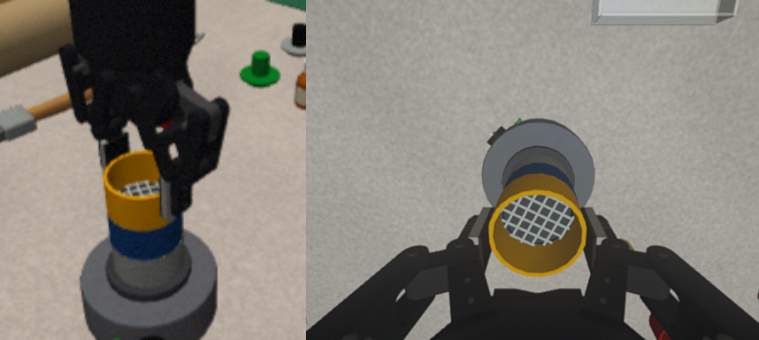

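Contact made and the seam is closed. Easing down, releasing and lifting.

>>> drive_tool:
  series:
    - [[-0.0003, 0, -0.001], [0, 0, 0]]
    - [[-0.0003, 0, -0.001], [0, 0, 0]]
    - [[-0.0003, 0, -0.001], [0, 0, 0]]

```text
time: 28.4
tool_pos: [0.4476, 0.222, 0.124]
tool_rot: [0.0, 0.707, 0.707, 0.0]
contact_force: [-3.1, -1.0, 8.2]
gripper_width: 0.634
```

>>> drive_tool:
  series:
    - [[0, 0, 0], [0, 0, 0]]
    - [[0, 0, 0], [0, 0, 0]]
    - [[0, 0, 0], [0, 0, 0]]
    - [[0, 0, 0], [0, 0, 0]]
    - [[0, 0, 0], [0, 0, 0]]
    - [[0, 0, 0], [0, 0, 0]]
  fingers: -1

```text
time: 29.0
tool_pos: [0.4471, 0.2219, 0.1226]
tool_rot: [-0.0, 0.707, 0.707, -0.0]
contact_force: [-0.3, 0.4, -0.5]
gripper_width: 0.997
```

>>> drive_tool:
  series:
    - [[0, 0, 0.01], [0, 0, 0]]
    - [[0, 0, 0.04], [0, 0, 0]]
    - [[0, 0, 0.08], [0, 0, 0]]
    - [[0, 0, 0.12], [0, 0, 0]]
    - [[0, 0, 0.15], [0, 0, 0]]
    - [[0, 0, 0.16], [0, 0, 0]]
    - [[0, 0, 0.16], [0, 0, 0]]
    - [[0, 0, 0.16], [0, 0, 0]]

```text
time: 29.8
tool_pos: [0.4465, 0.2217, 0.281]
tool_rot: [-0.001, 0.707, 0.707, -0.001]
contact_force: [-0.8, -0.2, -0.6]
gripper_width: 1.0
```

```bash
python3 stack.py w20 yellow_sieve .111
```

```text
[0.4463229  0.22160255 0.28043768] [-0.06657378 -0.28037405 -0.38303713] 1.0001975793962539
[(0.61, np.int64(2365))]
-0.008 (array([0.44883061, 0.22097341]), np.float64(1.0956670383843783))
0 (array([0.44894013, 0.22317522]), np.float64(0.42467834349636524))
0.008 (array([0.44900036, 0.2252994 ]), np.float64(0.575174898450959))
```

View pics/cw20.png

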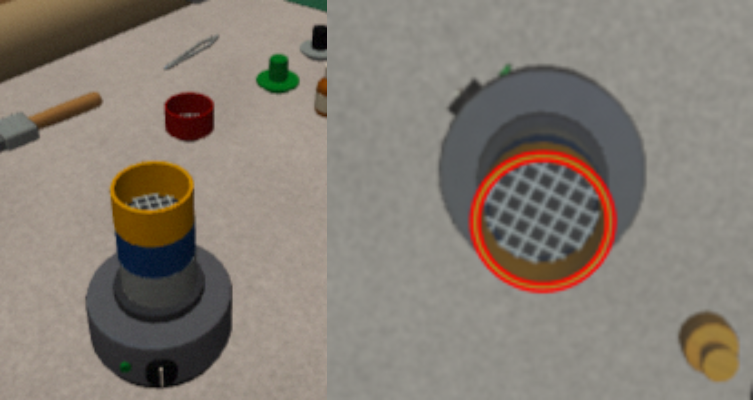

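Yellow is seated at (0.4489, 0.2232). Now the steel lid with the black knob at about (0.636, −0.256); the green one is at (0.622, −0.149).

>>> drive_tool:
  series:
    - [[0.015, -0.04, 0], [0, 0, 0]]
    - [[0.03, -0.08, 0], [0, 0, 0]]
    - [[0.045, -0.12, 0], [0, 0, 0]]
    - [[0.06, -0.16, 0], [0, 0, 0]]
    - [[0.075, -0.2, 0], [0, 0, 0]]
    - [[0.09, -0.24, 0], [0, 0, 0]]
    - [[0.105, -0.28, 0], [0, 0, 0]]
    - [[0.12, -0.32, 0], [0, 0, 0]]

```text
time: 30.9
tool_pos: [0.5674, -0.0999, 0.2822]
tool_rot: [-0.0, 0.707, 0.707, -0.0]
contact_force: [0.6, 1.2, 0.0]
gripper_width: 0.996
```

>>> drive_tool:
  series:
    - [[0.02, -0.04, 0], [0, 0, 0]]
    - [[0.04, -0.08, -0.01], [0, 0, 0]]
    - [[0.055, -0.12, -0.03], [0, 0, 0]]
    - [[0.068, -0.158, -0.05], [0, 0, 0]]
    - [[0.068, -0.158, -0.05], [0, 0, 0]]
    - [[0.068, -0.158, -0.05], [0, 0, 0]]
    - [[0.068, -0.158, -0.05], [0, 0, 0]]

```text
time: 31.6
tool_pos: [0.6354, -0.2554, 0.2334]
tool_rot: [0.0, 0.707, 0.707, 0.0]
contact_force: [-0.2, 0.4, 0.4]
gripper_width: 1.0
```

```bash
python3 look.py w21 lid .636 -.2565; python3 av.py w21b
```

```text
[ 0.63537468 -0.25540194  0.23341886] [-0.19487328  0.42117018  0.36126958] 0.9999882355121762
[(0.69, np.int64(1619), array([ 81.65101915, 249.60284126])), (0.55, np.int64(1286), array([168.4992224 , 259.38880249]))]
-0.006 (array([ 0.63365406, -0.2589651 ]), np.float64(0.46771310142102046))
0 (array([ 0.63377506, -0.25776719]), np.float64(0.24948038558287164))
0.006 (array([ 0.63388714, -0.25657347]), np.float64(0.35575192810989675))
side 0.86 -0.005 (array([ 0.63578547, -0.26443742]), np.float64(0.40932872047649665))
side 0.86 0 (array([ 0.63031573, -0.25580985]), np.float64(0.5005302203901063))
side 0.86 0.005 (array([ 0.62479759, -0.24715684]), np.float64(0.60541448488873))
side 0.71 -0.005 (array([ 0.62386879, -0.15177092]), np.float64(0.6474096080229035))
side 0.71 0 (array([ 0.6185408 , -0.14455907]), np.float64(0.5307266647440084))
side 0.71 0.005 (array([ 0.61318894, -0.13730489]), np.float64(0.4234938716838165))
[ 0.63545428 -0.25535541  0.23391409] [8.54963833e-05 1.39452553e-04 2.72916734e-04] [-0.25465393 -0.15082715  0.28532644] 0.996193617149948
```

View pics/w21o.png

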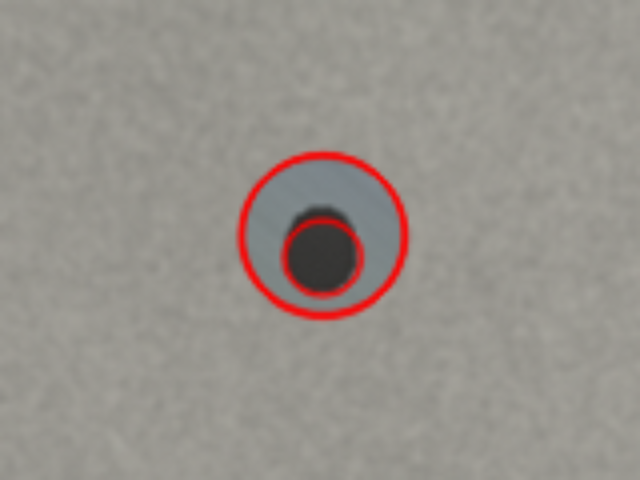

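View pics/w21b.png

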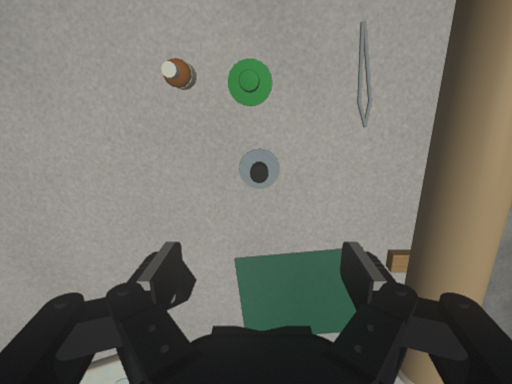

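The steel lid is at pixel (259,168), camera fit (0.6338, −0.2577); the green one at (249,82) stays clear of the jaws' x sweep. Descending partway to check.

>>> drive_tool:
  series:
    - [[-0.003, -0.003, -0.04], [0, 0, 0]]
    - [[-0.003, -0.003, -0.08], [0, 0, 0]]
    - [[-0.003, -0.003, -0.12], [0, 0, 0]]
    - [[-0.003, -0.003, -0.16], [0, 0, 0]]
    - [[-0.003, -0.003, -0.185], [0, 0, 0]]
    - [[-0.003, -0.003, -0.19], [0, 0, 0]]
    - [[-0.003, -0.003, -0.19], [0, 0, 0]]
    - [[-0.003, -0.003, -0.19], [0, 0, 0]]

```text
time: 32.85
tool_pos: [0.6336, -0.2599, 0.0451]
tool_rot: [0.002, 0.707, 0.707, 0.0]
contact_force: [0.5, -0.6, 0.5]
gripper_width: 1.0
```

```bash
python3 av.py w22; python3 - <<'E'
from h import *
ms=masks_of('wrist','lid')
for d in ms: print(d['confidence'],d['pixels'].sum(),fit('w22',d['pixels'],LID,[.633,-.258]))
# knob dark top
E
```

```text
[ 0.63374464 -0.25994271  0.04543637] [1.17055360e-04 7.02595463e-05 2.13544421e-04] [ 0.83594757 -0.13036742 -0.50774341] 1.0016465538283295
0.71 4707 (array([ 0.63293242, -0.2577306 ]), np.float64(0.4145848935796815))
0.56 7462 (array([ 0.6217127 , -0.14771699]), np.float64(1.8991996445435655))
```

View pics/w22.png

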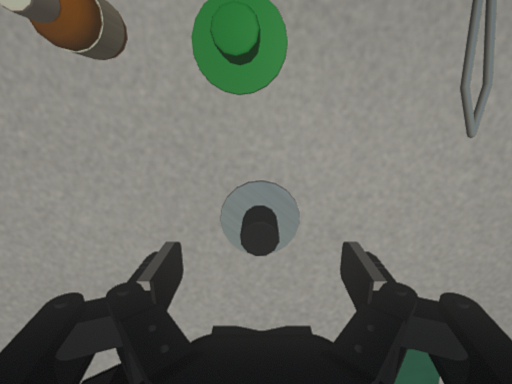

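Lid centred between the jaws (disc column 260, jaws' middle 262). Down and grip the knob.

>>> drive_tool:
  series:
    - [[-0.001, 0.001, -0.01], [0, 0, 0]]
    - [[-0.001, 0.001, -0.02], [0, 0, 0]]
    - [[-0.001, 0.001, -0.0265], [0, 0, 0]]
    - [[-0.001, 0.001, -0.0265], [0, 0, 0]]
    - [[-0.001, 0.001, -0.0265], [0, 0, 0]]

```text
time: 33.65
tool_pos: [0.6309, -0.258, 0.0155]
tool_rot: [-0.001, 0.707, 0.707, -0.0]
contact_force: [0.2, 0.3, 0.5]
gripper_width: 1.0
```

>>> drive_tool:
  series:
    - [[0, 0, 0], [0, 0, 0]]
    - [[0, 0, 0], [0, 0, 0]]
    - [[0, 0, 0], [0, 0, 0]]
    - [[0, 0, 0], [0, 0, 0]]
    - [[0, 0, 0], [0, 0, 0]]
    - [[0, 0, 0], [0, 0, 0]]
    - [[0, 0, 0], [0, 0, 0]]
    - [[0, 0, 0], [0, 0, 0]]
  fingers: 1

```text
time: 34.45
tool_pos: [0.6315, -0.2583, 0.0168]
tool_rot: [0.0, 0.707, 0.707, 0.0]
contact_force: [1.2, -0.2, 2.8]
gripper_width: 0.257
```

```bash
python3 av.py w23
```

```text
[ 0.63155243 -0.2583326   0.01679429] [1.76452029e-05 7.58054527e-06 1.82079914e-05] [0.76244935 0.19018633 4.18672226] 0.26094269467310177
```

View pics/w23.png

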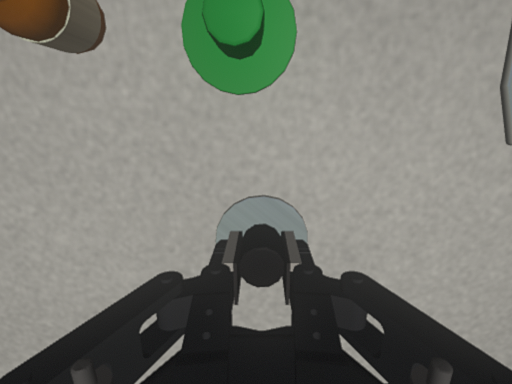

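Knob gripped squarely. Lifting.

>>> drive_tool:
  series:
    - [[0, 0, 0.01], [0, 0, 0]]
    - [[0, 0, 0.03], [0, 0, 0]]
    - [[0, 0, 0.06], [0, 0, 0]]
    - [[0, 0, 0.1], [0, 0, 0]]
    - [[0, 0, 0.14], [0, 0, 0]]
    - [[0, 0, 0.175], [0, 0, 0]]
    - [[0, 0, 0.2], [0, 0, 0]]
    - [[0, 0, 0.21], [0, 0, 0]]

```text
time: 35.5
tool_pos: [0.632, -0.2585, 0.2298]
tool_rot: [0.002, 0.707, 0.707, 0.001]
contact_force: [0.6, -0.4, -0.7]
gripper_width: 0.258
```

>>> drive_tool:
  series:
    - [[-0.005, 0.013, 0], [0, 0, 0]]
    - [[-0.017, 0.045, 0], [0, 0, 0]]
    - [[-0.032, 0.085, 0], [0, 0, 0]]
    - [[-0.047, 0.125, 0], [0, 0, 0]]
    - [[-0.062, 0.165, 0], [0, 0, 0]]
    - [[-0.077, 0.205, 0], [0, 0, 0]]
    - [[-0.092, 0.245, 0], [0, 0, 0]]
    - [[-0.107, 0.285, 0], [0, 0, 0]]

```text
time: 36.3
tool_pos: [0.5212, 0.0291, 0.2228]
tool_rot: [-0.002, 0.707, 0.707, -0.002]
contact_force: [0.5, 0.9, -0.4]
gripper_width: 0.258
```

```bash
python3 av.py w24; python3 - <<'E'
from h import *
save('side','d24')
E
```

```text
[0.52062358 0.0310894  0.22287669] [0.00089201 0.00206117 0.00018356] [-0.58312881 -0.41286958 -1.38186562] 0.2598261253939919
```

View pics/w24.png

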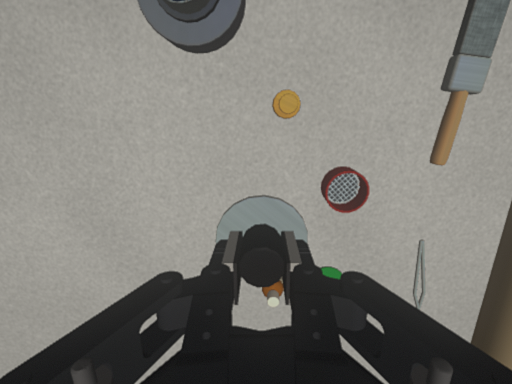

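View pics/d24.png

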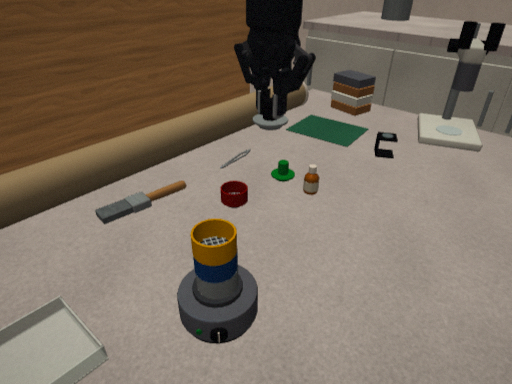

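Lid held level. Continuing to the stack.

>>> drive_tool:
  series:
    - [[-0.008, 0.02, 0], [0, 0, 0]]
    - [[-0.02, 0.05, 0], [0, 0, 0]]
    - [[-0.034, 0.085, 0], [0, 0, 0]]
    - [[-0.048, 0.12, 0], [0, 0, 0]]
    - [[-0.06, 0.155, 0], [0, 0, 0]]
    - [[-0.069, 0.18, 0], [0, 0, 0]]
    - [[-0.073, 0.19, 0], [0, 0, 0]]
    - [[-0.073, 0.19, 0], [0, 0, 0]]

```text
time: 37.4
tool_pos: [0.4511, 0.2169, 0.2256]
tool_rot: [-0.0, 0.707, 0.707, -0.001]
contact_force: [0.8, -0.2, -2.2]
gripper_width: 0.262
```

```bash
python3 av.py w25; python3 av.py w25
```

```text
[0.45152733 0.21613771 0.22582031] [0.00024005 0.00047445 0.00011944] [-0.1213272   0.00497163 -1.40639885] 0.2555931471779153
[0.45163783 0.21595522 0.22617543] [8.36808537e-05 1.67139043e-04 3.63423364e-05] [ 0.84649377  0.71418553 -1.07978928] 0.26015908744102006
```

>>> drive_tool:
  series:
    - [[-0.004, 0.006, 0], [0, 0, 0]]
    - [[-0.004, 0.006, -0.015], [0, 0, 0]]
    - [[-0.004, 0.006, -0.03], [0, 0, 0]]
    - [[-0.004, 0.006, -0.042], [0, 0, 0]]
    - [[-0.004, 0.006, -0.05], [0, 0, 0]]
    - [[-0.004, 0.006, -0.053], [0, 0, 0]]
    - [[-0.004, 0.006, -0.053], [0, 0, 0]]
    - [[-0.004, 0.006, -0.053], [0, 0, 0]]

```text
time: 38.7
tool_pos: [0.4476, 0.223, 0.1737]
tool_rot: [0.0, 0.707, 0.707, 0.0]
contact_force: [0.8, 0.1, -1.5]
gripper_width: 0.255
```

```bash
python3 av.py w26;  python3 av.py w26;python3 seat.py 26
```

```text
[0.44764407 0.22300183 0.17396996] [4.89469385e-05 3.17483766e-05 1.34186302e-04] [ 0.19355898  0.52944627 -1.18657537] 0.2602225955579581
[0.4473843  0.22294441 0.17363883] [8.05542542e-05 3.41074190e-05 1.41511816e-04] [-0.11695088 -0.7874313  -1.48673195] 0.25696661472507937
```

View pics/c26.png

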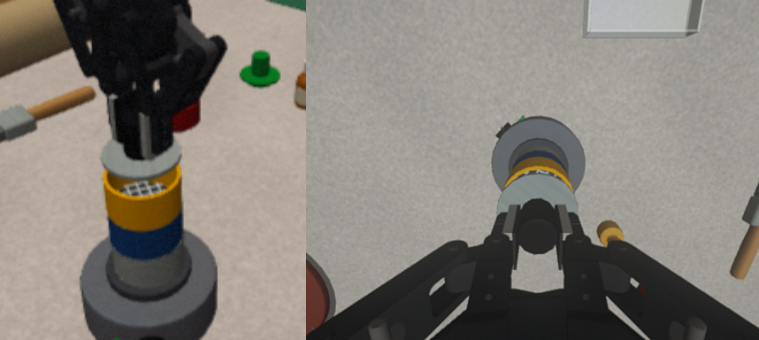

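Lid aligned above the yellow rim; my estimate is within about 0.5 mm. Lowering 15 mm slowly.

>>> drive_tool:
  series:
    - [[0, 0, -0.004], [0, 0, 0]]
    - [[0, 0, -0.007], [0, 0, 0]]
    - [[0, 0, -0.01], [0, 0, 0]]
    - [[0, 0, -0.012], [0, 0, 0]]
    - [[0, 0, -0.0135], [0, 0, 0]]
    - [[0, 0, -0.015], [0, 0, 0]]
    - [[0, 0, -0.0155], [0, 0, 0]]
    - [[0, 0, -0.0155], [0, 0, 0]]

```text
time: 40.05
tool_pos: [0.4472, 0.2229, 0.1578]
tool_rot: [0.0, 0.707, 0.707, 0.0]
contact_force: [-0.4, -0.5, -1.0]
gripper_width: 0.257
```

```bash
python3 av.py w27;python3 seat.py 27
```

```text
[0.44723572 0.22290854 0.15781456] [1.31185182e-05 6.72074346e-06 8.56666794e-06] [ 0.1055568  -0.07549999 -0.04560918] 0.2578127070269931
```

View pics/c27.png

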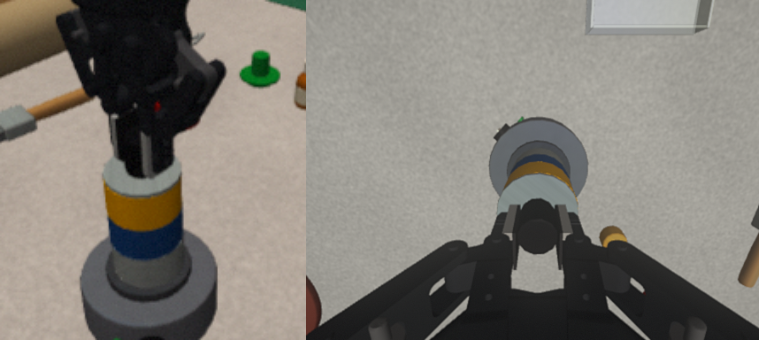

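>>> drive_tool:
  series:
    - [[0, 0, -0.0005], [0, 0, 0]]
    - [[0, 0, -0.001], [0, 0, 0]]
    - [[0, 0, -0.001], [0, 0, 0]]

```text
time: 40.65
tool_pos: [0.4474, 0.223, 0.1577]
tool_rot: [0.0, 0.707, 0.707, 0.0]
contact_force: [-2.7, 0.1, 5.1]
gripper_width: 0.259
```

>>> drive_tool:
  series:
    - [[0, 0, 0], [0, 0, 0]]
    - [[0, 0, 0], [0, 0, 0]]
    - [[0, 0, 0], [0, 0, 0]]
    - [[0, 0, 0], [0, 0, 0]]
    - [[0, 0, 0], [0, 0, 0]]
    - [[0, 0, 0], [0, 0, 0]]
  fingers: -1

```text
time: 41.25
tool_pos: [0.4472, 0.2229, 0.1566]
tool_rot: [0.0, 0.707, 0.707, -0.0]
contact_force: [-1.0, -0.6, 0.3]
gripper_width: 1.004
```

>>> drive_tool:
  series:
    - [[0, 0, 0.01], [0, 0, 0]]
    - [[0, 0, 0.03], [0, 0, 0]]
    - [[0, 0, 0.06], [0, 0, 0]]
    - [[0, 0, 0.09], [0, 0, 0]]
    - [[0, 0, 0.12], [0, 0, 0]]
    - [[0, 0, 0.13], [0, 0, 0]]
    - [[0, 0, 0.13], [0, 0, 0]]

```text
time: 41.95
tool_pos: [0.4481, 0.2232, 0.2891]
tool_rot: [0.001, 0.707, 0.707, 0.002]
contact_force: [-0.1, 0.1, 0.0]
gripper_width: 0.998
```

```bash
python3 stack.py w28 lid .141; python3 - <<'E'
from h import *
save('scene','s28'); print([(d['location'].round(4) if hasattr(d['location'],'round') else d['location'],d['confidence']) for d in place_of('scene','lid')+place_of('side','lid')])
E
```

```text
[0.44736534 0.22293708 0.28715201] [-0.43505204 -0.51429233  0.332586  ] 1.0002087165266083
[(0.68, np.int64(2124))]
-0.008 (array([0.44843716, 0.22140007]), np.float64(0.6395490987172234))
0 (array([0.44845917, 0.22341757]), np.float64(0.32695711595660343))
0.008 (array([0.44854363, 0.22523669]), np.float64(0.9969206153502976))
[([0.4468, 0.2211, 0.1412], 0.62), ([0.6214, -0.1465, 0.0024], 0.61), ([0.6207, -0.1511, -0.0009], 0.74), ([0.45, 0.2247, 0.1406], 0.64), ([0.5401, -0.138, 0.0012], 0.56)]
```

View pics/cw28.png

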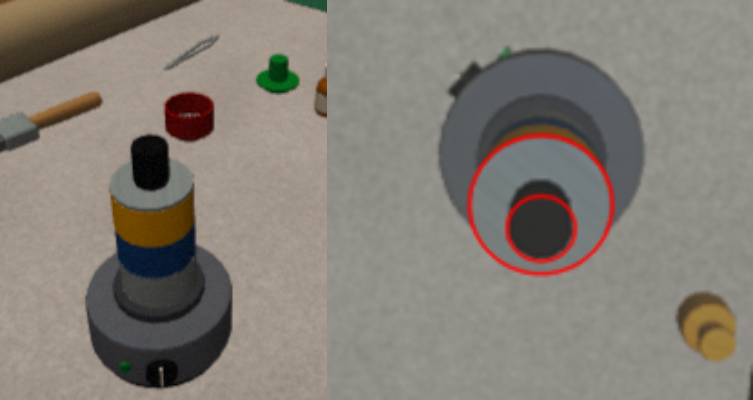

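View pics/s28.png

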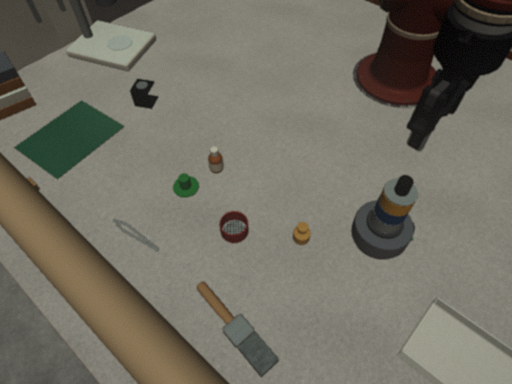

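The full stack stands level, with the lid at (0.4485, 0.2234) and z 0.141. Red (234,226), the bottle (215,160) and the weight (302,233) have not moved, and the gripper is clear.

```bash
python3 -c "
from plant import *
print(job_done())"
```

```text
the job is handed in; nothing more can be done
None
```

I built the stack one piece at a time (pan, blue sieve, yellow sieve, lid), letting go of each before fetching the next. I handed the job in at about 43 s of the 99 s allowed; the hand-in gives no verdict.

**Seating:** After each release, the wrist-camera fit was best at the expected seat height:

| Piece | Fitted position (x, y), m | Origin height, mm |
|---|---|---|
| Pan | 0.4496, 0.2217 | 51 |
| Blue sieve | 0.4494, 0.2223 | 81 |
| Yellow sieve | 0.4489, 0.2232 | 111 |
| Lid | 0.4485, 0.2234 | 141 |

- Adjacent pieces are within about 1 mm of each other sideways, and the pan is about 0.5 mm from the ring centre.
- The pan's fit was run only at its nominal height. I judged its seating from the overlay and the side view.
- The side view shows closed seams and level rims. Networks on the scene and side cameras put the lid at z of about 0.141 m.

**Left alone:** The red sieve, bottle, weight and green look-alike were at the same pixels in the final scene picture as in the earlier ones. The gripper was open and clear of the stack, with about zero contact force.

**Disagreements:**
- The wrist camera read about 1.3 mm high in x compared with the tool. I allowed for this when placing.
- Tool readings jittered by about 1 mm, and two fast moves fell short by 5–8 mm. I corrected both from the measured position before descending.
- A few network detections were false, such as "blue sieve" on the weight and "lid" on the bottle. I rejected them against the pictures.
- The scene-camera fit of the shaker drum was poor (residual about 5 pixels), so I did not use it.

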